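# Put the mixed-up rubber test pieces back on their carrier plates

### The arm

A 7-joint arm with a two-finger parallel gripper is mounted at the origin on a cart in front of the work surface, level with it; the furniture and walls round the work are solid. World frame = base frame: x ahead of the robot, y to its left, z up, the work surface at z = 0. Lengths are in m, angles in rad, forces in N, time in s.
With the tool pointing down it reaches from about 0.4 to 0.85 m from the base axis. Payload 10.4 kg.
Tool frame: the origin (TCP) lies midway between the tips of the shut fingers; the grasp point (between the pads) lies 19 mm behind it; z points along the fingers, y is the direction in which the jaws open and shut (so a half turn about z gives the same grasp; the last joint's range is limited). The gripper opens to 87 mm and grips with 3 to 60 N. Pads are 19 mm wide; open, the fingers measure 117 mm over their backs; the gripper's body (75 mm by 190 mm) begins 51 mm behind the grasp point.
Start: joints at [1.127, 0.332, -0.065, 1.46, 0.022, 1.35, -0.088], TCP at [0.255, -0.57, 0.223] pointing down, gripper open.
Joint ranges: [-2.6, 2.6], [-0.5, 2.12], [-1.47, 1.34], [0.16, 2.42], [-1.27, 4.41], [0.06, 2.06], [-2.6, 2.6]. Speed limits (rad/s): [2.22, 2.22, 2.79, 2.79, 3.14, 3.14, 3.14].

### API

Orientations are given as a unit quaternion [x, y, z, w].
In Python, from station import state, vision, arm gives the robot as it stands.
- The arm moves only by the shell command python3 -m creep 'ROWS' [OPENING] [FORCE]. ROWS is JSON, a list of rows, each a list of 4 numbers: the shift along the tool's x, y, z in mm, then the turn about the tool's z in rad. In form: [[x, y, z, turn], ...]. A call has 1 to 8 rows; each row shifts and turns the pose as measured when the row begins, along the tool's axes as they then stand; what a row does not reach is not made up. A row lasts 1/10 s, in which the tool goes at most 50 mm and 8.59 degrees, less where a joint would pass 70% of its speed; a pose out of reach is approached as far as the arm can. A call with a gripper value outside its range is refused whole. OPENING is the finger opening in mm, from 0 to 87, set as the call begins (- or left out, the last holds). The fingers move at their own pace and stop on an object; FORCE is the grip in N (left out, the last holds). Time passes only in rows, so rows that do not move let the fingers close. It gives the time, the measured TCP pose, the force and the opening at its end, in the units of the state.
- state(): the state, without advancing time (a new reading comes with each control period).
- vision.get_image(name): name is "scene" or "top" or "wrist"; returns the picture (400x640x3 uint8, red, green, blue); there is no depth.
- vision.camera_params(name): a dict with "fx", "fy", "cx", "cy" (pixels), "k1" (the pictures are not rectified: a ray, as slopes to the right and down, at radius r is drawn at 1 + k1 r^2 times it, then the intrinsics apply), "eye" and "attitude" of the camera in the world. Camera axes: x right, y down, z forward; pixel columns grow to the right and rows downward; lengths in m; the calibration is good to about 2 mm. A picture is of the moment at which its call begins: read the wrist's pose just before it. camera_params takes no time and is no camera call; for the wrist camera it gives the pose at the moment of the call.
- arm.job_done(): hands the job in, once; it reports no verdict.
Trained networks look in the newest picture that a camera, given by its name, has taken for a name from the list of things; names that differ only in an ending like _2 or _b are one class to them, and where a whole thing is asked for, a point or a joint stands for the part that bears it (a point fixed in the world has none). Each returns a list of dicts, best first, with "score" (0 to 1); they miss things now and then, are a little off and sometimes report something else, mostly with a low value. They report only what shows in the picture. A call takes as long as a camera call. They do not tell look-alikes from the thing itself.
- vision.find_in(target, camera): "box" ([left, top, width, height] in pixels, round what is visible of it).
- vision.place_of(target, camera): "position" ([row, column] in pixels: a listed point, or the origin of a listed thing).
The state is a dict: "clock": time; "joint_positions": joint angles; "qd": joint speeds; "tau": joint torques, N m; "ee_pos": TCP position; "ee_rot": TCP orientation; "force": force on the tool from outside, world axes, zero at the start; "moment": the same for the moment, N m; "grip_width": finger opening in m.
Only numpy, scipy, OpenCV 4.12 (cv2) and the standard library are available. Lean on these libraries where they do the work, as an engineer would, in place of code of your own. Each camera call takes 0.05 s, during which the arm holds its last target. There are 200 camera calls.

### The job

The three rubber test pieces have been mixed up: move them so that each lies flat and centred on the carrier plate of its own outline, the square and the oblong piece lined up with their plates. The steel weight belongs on the round plate's stack: set it aside on the way (the cork pads are free for such use) and at the end stand it upright on the middle of the round piece. Do not tip the pieces or the weight over, and leave the white cup where it is.

Things in the scene. Friction and masses are not known exactly. Their poses are not given: they have to be found in the camera images.
- piece_round: Round black rubber test piece, 24 mm high, loose, about 80 g. Origin: centre of its underside, z up. Diameter 58 mm with an 18 mm through bore. At the start it lies on the oblong plate.
- piece_square: Square black rubber test piece, 24 mm high, loose, about 80 g. Origin: centre of its underside, z up. 54 x 54 mm, sides along its x and y axes. At the start it lies on the round plate, under the weight.
- piece_oblong: Oblong black rubber test piece, 24 mm high, loose, about 80 g. Origin: centre of its underside, z up. 36 mm along its x axis, 72 mm along its y axis. At the start it lies on the square plate.
- weight: Turned steel load weight, loose, 0.2 to 0.45 kg, 56 mm high: a foot of 36 mm diameter up to 20 mm, a short cone up to 22 mm, above it a straight stem of 24 mm diameter to grip. Origin: centre of its underside, z up. At the start it stands upright on the piece that lies on the round plate.
- plate_round: Round fixed flat aluminium carrier plate, 8 mm thick, on the bench. Origin: centre of its underside, so its top is 8 mm above it; z up. Diameter 90 mm.
- plate_square: Square fixed flat aluminium carrier plate, 8 mm thick, on the bench. Origin: centre of its underside, so its top is 8 mm above it; z up. 84 x 84 mm, sides along its x and y axes.
- plate_oblong: Oblong fixed flat aluminium carrier plate, 8 mm thick, on the bench. Origin: centre of its underside, so its top is 8 mm above it; z up. 64 mm along its x axis, 104 mm along its y axis.
- pad_a: Fixed empty square cork set-down pad, 90 x 90 mm, 3 mm thick, free for setting things aside. Origin: centre of its underside; z up. It and the other pad are alike.
- pad_b: Fixed empty square cork set-down pad, 90 x 90 mm, 3 mm thick, free for setting things aside. Origin: centre of its underside; z up. It and the other pad are alike.
- cup: Open white plastic cup, 72 mm in diameter and 51 mm high, loose, a bystander. Origin: centre of its underside, z up.
Mind the look-alikes: they are no part of the job. What is shaped like the piece_oblong but green or turquoise is not meant.

How it is judged:
By the outcome, as a careful person would: the job done as asked, in the order asked, and still so for the second after the job is handed in, with the robot touching nothing.
It also fails if it takes over 122 s, if anything falls off the work surface, if the arm or the gripper's body presses on something with over 40 N, if the wrist force passes 120 N, or if a joint passes its speed limit or range.

## Working session

There is one attempt and no reset: what is moved stays moved. The work goes in short steps, Python scripts to look and compute and a shell command to move; the robot and the scene stay as the last step left them, time stands still between calls to the robot, and variables do not carry over. Pictures are saved under pics/ and viewed, about 12 in all and at most 16, crops included, and the job is handed in when it is done.

```bash
ls; mkdir -p pics
python3 - <<'E'
from station import state, vision
import cv2, json
s=state(); print({k:s[k] for k in('clock','ee_pos','ee_rot','grip_width')})
for c in('scene','top'):
    im=vision.get_image(c); cv2.imwrite(f'pics/{c}0.png',im[:,:,::-1])
    print(c,vision.camera_params(c))
    for t in('piece_round','piece_square','piece_oblong','weight','plate_round','plate_square','plate_oblong','pad_a','cup'):
        print(t,[(round(d['score'],2),[round(float(v)) for v in d['position']]) for d in vision.place_of(t,c)][:4])
print('clock',state()['clock'])
E
```

```text
pics
{'clock': 0.0, 'ee_pos': array([ 0.25511279, -0.57013231,  0.22175785]), 'ee_rot': array([ 9.77948844e-01,  2.08843356e-01, -1.93198354e-04, -6.88332082e-04]), 'grip_width': 0.08691900722549957}
scene {'fx': 366.1368936548944, 'fy': 366.1368936548944, 'cx': 320.9566884479528, 'cy': 192.72058780711814, 'k1': -0.0706046750042919, 'eye': array([0.06193646, 0.69172507, 0.64719819]), 'attitude': array([-0.30837579,  0.83440446, -0.42589444,  0.16518928])}
piece_round [(0.63, [221, 386])]
piece_square [(0.72, [178, 412]), (0.7, [185, 412])]
piece_oblong [(0.94, [316, 293]), (0.71, [214, 312]), (0.67, [202, 231]), (0.66, [213, 260])]
weight [(0.76, [180, 410]), (0.58, [268, 328])]
plate_round [(0.61, [186, 408])]
plate_square [(0.66, [219, 316]), (0.33, [181, 412]), (0.17, [214, 317])]
plate_oblong [(0.81, [268, 327]), (0.52, [186, 354])]
pad_a [(0.96, [186, 350])]
cup [(0.58, [158, 379])]
top {'fx': 444.5719720972512, 'fy': 444.5719720972512, 'cx': 326.06012429366893, 'cy': 194.00333816253948, 'k1': -0.05819677480828951, 'eye': array([0.39270981, 0.04907406, 1.26228635]), 'attitude': array([-0.70109032,  0.70655717, -0.06905627,  0.06693701])}
piece_round [(0.79, [262, 255])]
piece_square [(0.62, [253, 410])]
piece_oblong [(0.93, [273, 205]), (0.83, [170, 265]), (0.76, [206, 304]), (0.72, [131, 263])]
weight [(0.62, [254, 411])]
plate_round [(0.76, [254, 409]), (0.6, [255, 409])]
plate_square [(0.7, [208, 299])]
plate_oblong [(0.7, [260, 254]), (0.18, [200, 369])]
pad_a [(0.88, [267, 340]), (0.66, [202, 366])]
cup [(0.93, [196, 434])]
clock 1.0
```

View pics/top0.png

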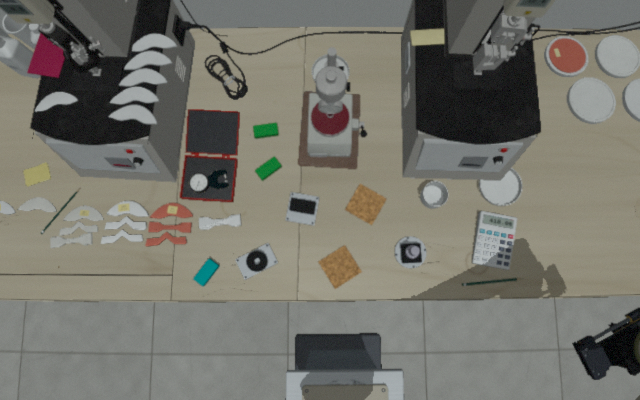

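View pics/scene0.png

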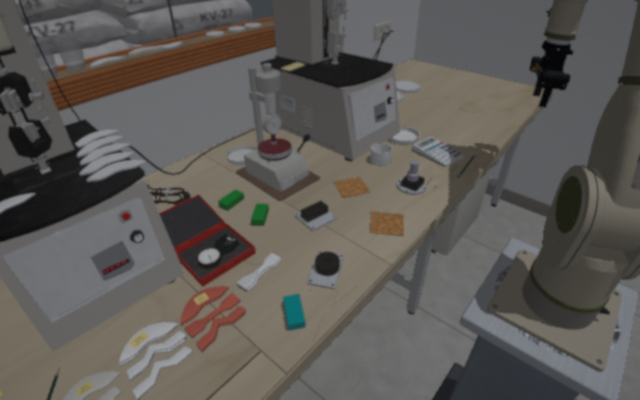

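```bash
cat > h.py <<'E'
import numpy as np, cv2, sys
from scipy.spatial.transform import Rotation as R
from station import state, vision, arm
def cam(c):
    return vision.camera_params(c)
def to_world(px,z,p):            # px: N x (col,row)
    K=np.array([[p['fx'],0,p['cx']],[0,p['fy'],p['cy']],[0,0,1]])
    u=cv2.undistortPoints(np.array(px,float).reshape(-1,1,2),K,np.array([p['k1'],0,0,0.]))[:,0]
    d=R.from_quat(p['attitude']).apply(np.c_[u,np.ones(len(u))])
    return p['eye']+d*((z-p['eye'][2])/d[:,2])[:,None]
def to_px(w,p):
    K=np.array([[p['fx'],0,p['cx']],[0,p['fy'],p['cy']],[0,0,1]])
    c=R.from_quat(p['attitude']).inv().apply(np.atleast_2d(w)-p['eye'])
    return cv2.projectPoints(c,np.zeros(3),np.zeros(3),K,np.array([p['k1'],0,0,0.]))[0][:,0]
def yaw():                       # world angle of jaw axis (tool y), mod pi
    y=R.from_quat(state()['ee_rot']).apply([0,1,0]); return np.arctan2(y[1],y[0])
def go(x,y,z,jaw=None):          # rows needed: turn first, then shift in turned axes
    s=state(); r=R.from_quat(s['ee_rot']); t=0
    if jaw is not None:
        t=-((jaw-yaw()+np.pi/2)%np.pi-np.pi/2)
    r2=r*R.from_euler('z',t); d=r2.inv().apply(np.array([x,y,z])-s['ee_pos'])*1000
    print('turn %.3f then shift'%t,d.round(1),'| unturned shift',r.inv().apply(np.array([x,y,z])-s['ee_pos']).__mul__(1000).round(1),'pos',s['ee_pos'].round(4),'q7 %.2f'%s['joint_positions'][6],'clock %.1f'%s['clock'])
def snap(c,name,crop=None,k=1):
    p=cam(c); im=vision.get_image(c)[:,:,::-1].copy()
    if crop: a,b,w,h=crop; cv2.imwrite('pics/'+name,cv2.resize(im[b:b+h,a:a+w],None,fx=k,fy=k))
    else: cv2.imwrite('pics/'+name,im)
    return im,p
E
python3 - <<'E'
from h import *
p=cam('top')
for n,c,z in(('round',(254,260),.02),('sqplate',(301,208),.02),('rplate',(409,253),.02),('padR',(366,203),.003),('padN',(340,266),.003),('cup',(433,195),.0)):
    print(n,to_world([c],z,p).round(3))
x=to_world([(410,253)],.02,p)[0]
print(R.from_quat(state()['ee_rot']).as_matrix().round(2).tolist())
go(x[0]-.03,x[1],.25,0)
w=cam('wrist');print(w['eye'],R.from_quat(w['attitude']).as_matrix().round(2).tolist())
E
```

```text
round [[0.45  0.246 0.02 ]]
sqplate [[0.595 0.116 0.02 ]]
rplate [[ 0.466 -0.185  0.02 ]]
padR [[ 0.611 -0.07   0.003]]
padN [[0.432 0.007 0.003]]
cup [[ 0.634 -0.266  0.   ]]
[[0.91, 0.41, 0.0], [0.41, -0.91, -0.0], [0.0, 0.0, -1.0]]
turn -1.150 then shift [382.4 180.5 -27.4] | unturned shift [ 321.  -275.4  -27.4] pos [ 0.2553 -0.5705  0.2226] q7 -0.09 clock 1.0
[ 0.31955688 -0.54171904  0.38523206] [[0.41, -0.88, -0.23], [-0.91, -0.4, -0.1], [-0.0, 0.26, -0.97]]
```

```bash
python3 -m creep '[[36,-32,-4,0],[36,-32,-4,0],[36,-32,-4,0],[36,-32,-4,0],[36,-32,-4,0],[36,-32,-4,0],[36,-32,-4,0],[36,-32,-4,0]]' 87 20
python3 - <<'E'
from h import *
snap('wrist','w1.png')
go(.44,-.185,.25)
E
```

```text
clock: 1.8
ee_pos: [0.4149, -0.2135, 0.2537]
ee_rot: [0.979, 0.203, -0.001, 0.001]
force: [1.6, -0.2, 0.4]
grip_width: 0.0873
turn 0.000 then shift [ 27.5 -10.    4.7] | unturned shift [ 27.5 -10.    4.7] pos [ 0.4189 -0.2053  0.2547] q7 -0.79 clock 1.9
```

View pics/w1.png

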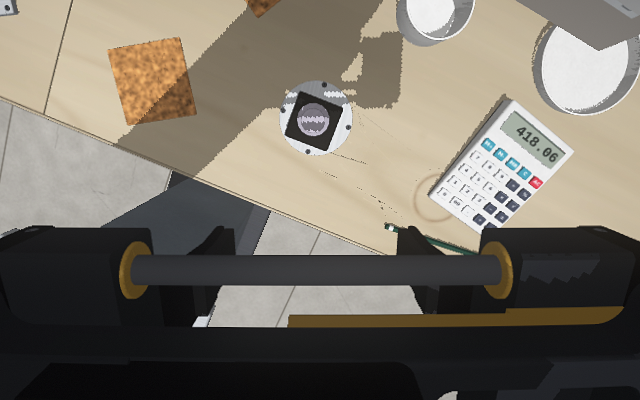

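```bash
cat >> h.py <<'E'
from scipy.optimize import minimize
T=np.linspace(0,2*np.pi,60,endpoint=False)
def shape(n):
    if n=='round': return None
    return
DIM={'piece_round':('c',58,0),'piece_square':('r',54,54),'piece_oblong':('r',36,72),'plate_round':('c',90,0),'plate_square':('r',84,84),'plate_oblong':('r',64,104),'pad':('r',90,90),'foot':('c',36,0)}
def outline(n,x,y,a):
    k,w,h=DIM[n]
    o=np.c_[np.cos(T),np.sin(T)]*w/2000 if k=='c' else np.array([[-w,-h],[w,-h],[w,h],[-w,h]])/2000.
    c,s=np.cos(a),np.sin(a); return o@np.array([[c,s],[-s,c]])+[x,y]
def mask_of(im,kind):
    hsv=cv2.cvtColor(cv2.GaussianBlur(im,(3,3),0),cv2.COLOR_BGR2HSV).astype(int); S,V=hsv[...,1],hsv[...,2]
    if kind=='dark': return V<70
    if kind=='gray': return (S<45)|(V<70)
    return (S>120)&(V>70)        # cork
def fit(im,p,n,kind,z0,z1,x,y,a=0.,debug=None):
    """silhouette fit of a prism n between heights z0,z1; returns x,y,a,IoU"""
    m=mask_of(im,kind).astype(np.uint8)
    def hull(v):
        o=outline(n,*v); q=np.vstack([np.c_[o,np.full(len(o),z)] for z in(z0,z1)])
        return cv2.convexHull(to_px(q,p).astype(np.float32))
    roi=cv2.fillConvexPoly(np.zeros_like(m),cv2.convexHull(((hull((x,y,a))-hull((x,y,a)).mean(0))*1.5+hull((x,y,a)).mean(0)).astype(np.int32)),1)
    m&=roi
    cs,_=cv2.findContours(m,cv2.RETR_EXTERNAL,cv2.CHAIN_APPROX_NONE)
    cx,cy=to_px([[x,y,z1]],p)[0]
    c=max(cs,key=cv2.contourArea)
    M=cv2.drawContours(np.zeros_like(m),[c],-1,255,-1); M=cv2.morphologyEx(M,cv2.MORPH_OPEN,np.ones((3,3),np.uint8))
    M=M.astype(float)/255
    K=4
    x0,y0,w,h=cv2.boundingRect(c); x0=max(x0-15,0); y0=max(y0-15,0); Mc=M[y0:y0+h+30,x0:x0+w+30]
    def cost(v):
        r=np.zeros((Mc.shape[0]*K,Mc.shape[1]*K),np.uint8)
        q=(hull(v)-[x0,y0]+.5)*K-.5
        cv2.fillConvexPoly(r,np.round(q*16).astype(np.int32),255,shift=4)
        r=cv2.resize(r,Mc.shape[::-1],interpolation=cv2.INTER_AREA)/255.
        return 1-np.minimum(r,Mc).sum()/np.maximum(r,Mc).sum()
    best=None
    for a0 in ([a] if DIM[n][0]=='c' else np.arange(0,np.pi if DIM[n][1]!=DIM[n][2] else np.pi/2,.35)):
        s=minimize(cost,[x,y,a0],method='Nelder-Mead',options=dict(initial_simplex=[[x,y,a0],[x+.008,y,a0],[x,y+.008,a0],[x,y,a0+.2]],xatol=1e-4,fatol=1e-5))
        if best is None or s.fun<best.fun: best=s
    if debug is not None:
        cv2.polylines(debug,[np.round(hull(best.x)).astype(np.int32)],True,(0,0,255) if kind=='dark' else (255,0,255),1)
    print(n,best.x.round(4),'IoU %.3f'%(1-best.fun)); return best.x
E
python3 - <<'E'
from h import *
im,p=snap('wrist','w2.png'); d=im.copy()
fit(im,p,'piece_square','dark',.008,.032,.466,-.185,debug=d)
fit(im,p,'plate_round','gray',0,.008,.466,-.185,debug=d)
fit(im,p,'pad','cork',0,.003,.432,.007,debug=d)
for z,o in((.032,'weight'),(.0,'cup')):
    for r in vision.place_of(o,'wrist')[:2]: print(o,r, to_world([r['position'][::-1]],z,p).round(4))
cv2.imwrite('pics/w2d.png',cv2.resize(d[0:200,80:400],None,fx=2.5,fy=2.5,interpolation=cv2.INTER_NEAREST))
imt,pt=snap('top','t2.png');t=imt.copy()
a=fit(imt,pt,'piece_round','dark',.008,.032,.45,.246,debug=t); fit(imt,pt,'plate_oblong','gray',0,.008,*a[:2],debug=t)
a=fit(imt,pt,'piece_oblong','dark',.008,.032,.595,.116,debug=t); fit(imt,pt,'plate_square','gray',0,.008,*a[:2],debug=t)
a=fit(imt,pt,'piece_square','dark',.008,.032,.466,-.185,debug=t); fit(imt,pt,'plate_round','gray',0,.008,*a[:2],debug=t)
fit(imt,pt,'pad','cork',0,.003,.611,-.07,debug=t);fit(imt,pt,'pad','cork',0,.003,.432,.007,debug=t)
cv2.imwrite('pics/t2d.png',cv2.resize(t[170:300,220:450],None,fx=3,fy=3,interpolation=cv2.INTER_NEAREST))
print(yaw())
E
```

```text
piece_square [ 0.4667 -0.1884  0.0425] IoU 0.918
plate_round [ 0.4698 -0.1898  0.1737] IoU 0.966
pad [0.4304 0.0103 2.1262] IoU 0.953
weight {'position': [124.8, 318.0], 'score': 0.89} [[ 0.4694 -0.1859  0.032 ]]
cup {'position': [25.6, 429.0], 'score': 0.71} [[ 0.6265 -0.2592 -0.    ]]
piece_round [0.4491 0.2376 0.0759] IoU 0.830
plate_oblong [0.4465 0.2453 0.3549] IoU 0.441
piece_oblong [ 0.6018  0.1117 -0.255 ] IoU 0.778
plate_square [ 0.5837  0.1284 -0.0029] IoU 0.439
piece_square [ 0.467  -0.1889  0.1125] IoU 0.379
plate_round [ 0.4456 -0.1828  0.2921] IoU 0.434
pad [ 0.6105 -0.0716  0.9766] IoU 0.797
pad [0.4314 0.0101 2.1181] IoU 0.796
-1.162602374450262
```

View pics/w2d.png

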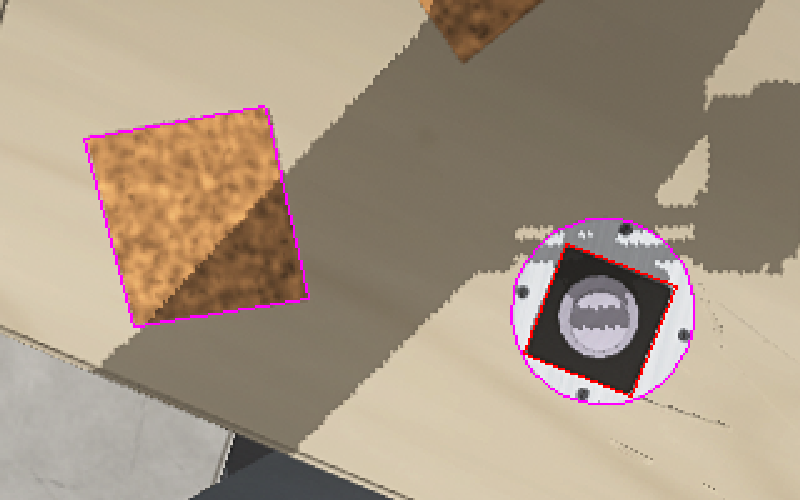

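View pics/t2d.png

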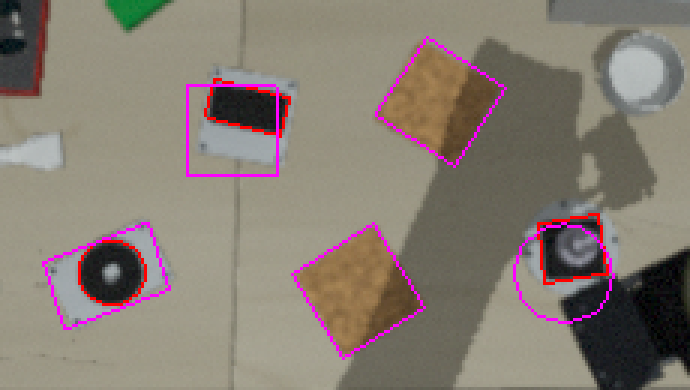

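Run:
```python
from h import *
p=cam('wrist')
for z in(.052,.088): print(to_world([(319,126.4)],z,p).round(4))
go(.468,-.187,.15,.0425-np.pi/2)
```

```text
[[ 0.4638 -0.1987  0.052 ]]
[[ 0.4653 -0.1976  0.088 ]]
turn 0.366 then shift [ 55.3 -27.1 103. ] | unturned shift [ 61.3  -5.5 103. ] pos [ 0.4142 -0.2161  0.2532] q7 -0.77 clock 2.0
```

```bash
python3 -m creep '[[0,0,15,0.122],[0,0,15,0.122],[0,0,15,0.122],[18,-9,15,0],[18,-9,15,0],[18,-9,10,0],[0,0,0,0],[0,0,0,0]]'
python3 - <<'E'
from h import *
go(.468,-.187,.055,.0425-np.pi/2)
E
```

```text
clock: 2.85
ee_pos: [0.4623, -0.2028, 0.163]
ee_rot: [1.0, 0.001, -0.003, 0.002]
force: [0.3, -0.6, -0.2]
grip_width: 0.0871
turn -0.041 then shift [  7.  -16.  107.9] | unturned shift [  6.3 -16.3 107.9] pos [ 0.4623 -0.2028  0.163 ] q7 -1.30 clock 2.9
```

```bash
python3 -m creep '[[6,-16,0,0],[0,0,30,0],[0,0,30,0],[0,0,25,0],[0,0,15,0],[0,0,0,0],[0,0,0,0]]'
python3 - <<'E'
from h import *
im,p=snap('wrist','w3.png'); go(.468,-.187,.055)
E
```

```text
clock: 3.55
ee_pos: [0.464, -0.1986, 0.0635]
ee_rot: [1.0, -0.007, -0.002, 0.005]
force: [0.6, 0.7, 0.5]
grip_width: 0.0874
turn 0.000 then shift [  3.9 -11.9   8.5] | unturned shift [  3.9 -11.9   8.5] pos [ 0.464  -0.1987  0.0636] q7 -1.38 clock 3.6
```

View pics/w3.png

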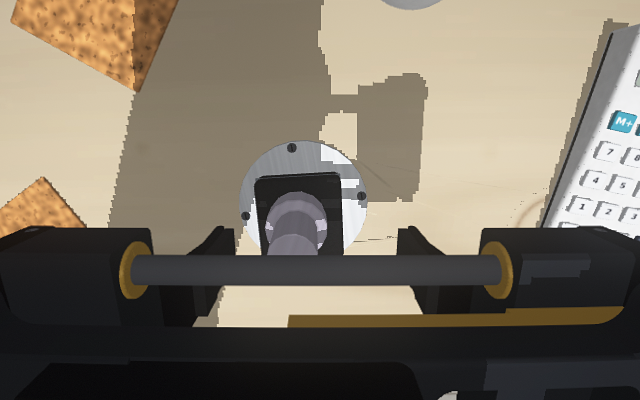

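```bash
python3 -m creep '[[3,-9,5,0],[2,-5,5,0],[0,0,0,0],[0,0,0,0]]'
python3 - <<'E'
from h import *
go(.468,-.187,.055)
E
```

```text
clock: 4.0
ee_pos: [0.4712, -0.1845, 0.0554]
ee_rot: [1.0, -0.008, 0.0, 0.006]
force: [-0.2, -0.5, -0.2]
grip_width: 0.0868
turn 0.000 then shift [-3.1  2.6  0.5] | unturned shift [-3.1  2.6  0.5] pos [ 0.4712 -0.1845  0.0554] q7 -1.42 clock 4.0
```

```bash
python3 -m creep '[[-3,2,0,0],[0,0,0,0],[0,0,0,0],[0,0,0,0],[0,0,0,0],[0,0,0,0],[0,0,0,0]]' 10 35
python3 -m creep '[[0,0,-20,0],[0,0,-25,0],[0,0,-25,0],[0,0,0,0],[0,0,0,0]]'
python3 - <<'E'
from h import *
go(.4307,.0102,.13)
go(.6105,-.0716,.13)
E
```

```text
clock: 4.7
ee_pos: [0.468, -0.1871, 0.056]
ee_rot: [1.0, -0.008, 0.001, 0.006]
force: [0.3, -0.3, 1.1]
grip_width: 0.0387
clock: 5.2
ee_pos: [0.4672, -0.1857, 0.1275]
ee_rot: [1.0, -0.008, -0.0, 0.006]
force: [0.2, 0.9, -1.0]
grip_width: 0.0106
turn 0.000 then shift [ -39.5 -195.3   -4.8] | unturned shift [ -39.5 -195.3   -4.8] pos [ 0.4672 -0.1857  0.1275] q7 -1.37 clock 5.2
turn 0.000 then shift [ 141.5 -116.3   -3.9] | unturned shift [ 141.5 -116.3   -3.9] pos [ 0.4672 -0.1857  0.1275] q7 -1.37 clock 5.2
```

```bash
python3 -m creep '[[0,0,0,0],[0,0,0,0],[0,0,0,0],[0,0,0,0],[0,0,0,0],[0,0,0,0]]' 60 35
python3 - <<'E'
from h import *
im,p=snap('wrist','w4.png')
go(.468,-.187,.055)
E
```

```text
clock: 5.8
ee_pos: [0.4658, -0.1852, 0.1245]
ee_rot: [1.0, -0.007, -0.002, 0.005]
force: [0.8, -0.2, 0.5]
grip_width: 0.051
turn 0.000 then shift [ 2.6  1.1 69.6] | unturned shift [ 2.6  1.1 69.6] pos [ 0.4657 -0.1852  0.1245] q7 -1.37 clock 5.8
```

View pics/w4.png

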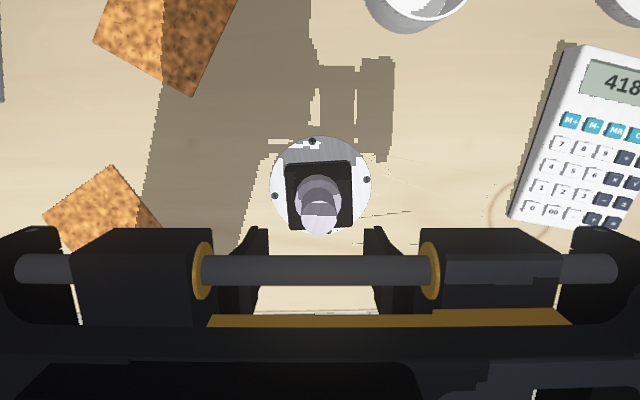

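```bash
python3 -m creep '[[1,0,20,0],[1,0,25,0],[0,1,25,0],[0,0,0,0],[0,0,0,0]]'
python3 - <<'E'
from h import *
go(.468,-.187,.055)
E
```

```text
clock: 6.35
ee_pos: [0.4688, -0.1874, 0.0541]
ee_rot: [1.0, -0.008, -0.001, 0.005]
force: [-0.3, 0.5, 0.2]
grip_width: 0.06
turn 0.000 then shift [-0.8 -0.3 -0.9] | unturned shift [-0.8 -0.3 -0.9] pos [ 0.4688 -0.1874  0.0541] q7 -1.42 clock 6.3
```

```bash
python3 -m creep '[[0,0,0,0],[0,0,0,0],[0,0,0,0],[0,0,0,0],[0,0,0,0],[0,0,0,0],[0,0,0,0],[0,0,0,0]]' 10 35
python3 -m creep '[[0,0,0,0],[0,0,0,0],[0,0,0,0]]'
```

```text
clock: 7.15
ee_pos: [0.4711, -0.1881, 0.0584]
ee_rot: [1.0, -0.008, 0.002, 0.007]
force: [-0.2, 0.3, -0.8]
grip_width: 0.0223
clock: 7.45
ee_pos: [0.4711, -0.1881, 0.0584]
ee_rot: [1.0, -0.008, 0.002, 0.007]
force: [-0.3, -0.5, 0.5]
grip_width: 0.0222
```

```bash
python3 -m creep '[[0,0,-20,0],[0,0,-25,0],[0,0,-25,0],[0,0,0,0],[0,0,0,0]]'
python3 - <<'E'
from h import *
im,p=snap('wrist','w5.png')
go(.4307,.0102,.13)
s=state();print(s['force'],s['moment'],s['grip_width'])
E
```

```text
clock: 7.95
ee_pos: [0.4676, -0.1861, 0.1267]
ee_rot: [1.0, -0.008, -0.002, 0.005]
force: [-0.0, -0.2, -5.0]
grip_width: 0.0222
turn 0.000 then shift [ -40.  -195.7   -5.1] | unturned shift [ -40.  -195.7   -5.1] pos [ 0.4678 -0.1861  0.1267] q7 -1.37 clock 8.0
[-0.61405158 -0.09854704 -3.44470675] [ 9.91761672e-02  8.93394730e-05 -1.89119784e-02] 0.022388624542306786
```

View pics/w5.png

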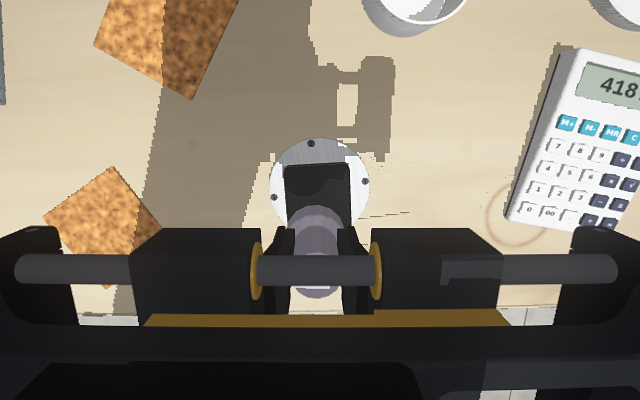

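```bash
python3 -m creep '[[-5,-25,0,0],[-8,-40,0,0],[-8,-40,0,0],[-8,-40,0,0],[-8,-35,0,0],[-3,-15,0,0],[0,0,0,0],[0,0,0,0]]'
python3 - <<'E'
from h import *
go(.4307,.0102,.031)
E
```

```text
clock: 8.8
ee_pos: [0.4232, 0.0155, 0.1143]
ee_rot: [1.0, -0.008, -0.009, 0.004]
force: [0.7, -0.5, -4.5]
grip_width: 0.0225
turn 0.000 then shift [ 9.1  4.5 83.2] | unturned shift [ 9.1  4.5 83.2] pos [0.4232 0.0155 0.1143] q7 -1.75 clock 8.8
```

```bash
python3 -m creep '[[3,2,20,0],[3,2,25,0],[2,0,20,0],[0,0,10,0],[0,0,0,0],[0,0,0,0]]'
python3 - <<'E'
from h import *
go(.4307,.0102,.031)
E
```

```text
clock: 9.4
ee_pos: [0.43, 0.0048, 0.0348]
ee_rot: [1.0, -0.012, -0.01, 0.004]
force: [-0.4, -1.5, -4.5]
grip_width: 0.0223
turn 0.000 then shift [ 0.6 -5.5  3.7] | unturned shift [ 0.6 -5.5  3.7] pos [0.43   0.0048 0.0348] q7 -1.83 clock 9.4
```

```bash
python3 -m creep '[[0,0,4,0],[0,0,2,0],[0,0,2,0],[0,0,0,0]]'
```

```text
clock: 9.8
ee_pos: [0.432, 0.0043, 0.0301]
ee_rot: [1.0, -0.013, -0.008, 0.005]
force: [0.9, -0.8, -3.4]
grip_width: 0.0221
```

```bash
python3 -m creep '[[0,0,2,0],[0,0,2,0],[0,0,1,0],[0,0,0,0]]'
```

```text
clock: 10.2
ee_pos: [0.4333, 0.0046, 0.03]
ee_rot: [1.0, -0.013, -0.007, 0.006]
force: [0.7, 0.9, -4.2]
grip_width: 0.0225
```

```bash
python3 -m creep '[[0,0,4,0],[0,0,4,0],[0,0,3,0]]'
```

```text
clock: 10.5
ee_pos: [0.4376, 0.0045, 0.0263]
ee_rot: [1.0, -0.013, -0.004, 0.009]
force: [-20.5, -0.7, 53.0]
grip_width: 0.0224
```

```bash
python3 -m creep '[[-2,0,-2,0],[0,0,-1,0]]'; python3 -m creep '[[0,0,0,0],[0,0,0,0],[0,0,0,0],[0,0,0,0],[0,0,0,0]]' 60 20
python3 - <<'E'
from h import *
go(.4307,.0102,.031)
E
```

```text
clock: 10.7
ee_pos: [0.4365, 0.0048, 0.0302]
ee_rot: [1.0, -0.013, -0.003, 0.009]
force: [-0.6, -0.3, -3.9]
grip_width: 0.0223
clock: 11.2
ee_pos: [0.4374, 0.0046, 0.0299]
ee_rot: [1.0, -0.013, -0.002, 0.009]
force: [-0.5, 0.0, -0.6]
grip_width: 0.0542
turn 0.000 then shift [-6.9 -5.4 -1.2] | unturned shift [-6.9 -5.4 -1.2] pos [0.4374 0.0046 0.0299] q7 -1.85 clock 11.2
```

```bash
python3 -m creep '[[0,0,-25,0],[0,0,-40,0],[0,0,-45,0],[0,0,-45,0],[-5,20,-30,0],[-5,35,-5,0],[-5,45,0,0],[-5,45,0,0]]' 80
python3 - <<'E'
from h import *
im,p=snap('wrist','w6.png')
go(.42,-.188,.25)
for r in vision.place_of('weight','wrist')[:2]: print(r, to_world([r['position'][::-1]],.003,p).round(4))
E
```

```text
clock: 12.0
ee_pos: [0.4153, -0.1347, 0.2311]
ee_rot: [1.0, -0.006, -0.001, 0.008]
force: [1.9, -0.9, -0.1]
grip_width: 0.0802
turn 0.000 then shift [  7.4  45.7 -18.3] | unturned shift [  7.4  45.7 -18.3] pos [ 0.4135 -0.1425  0.2309] q7 -1.35 clock 12.1
{'position': [155.0, 198.8], 'score': 0.97} [[0.4348 0.0017 0.003 ]]
```

View pics/w6.png

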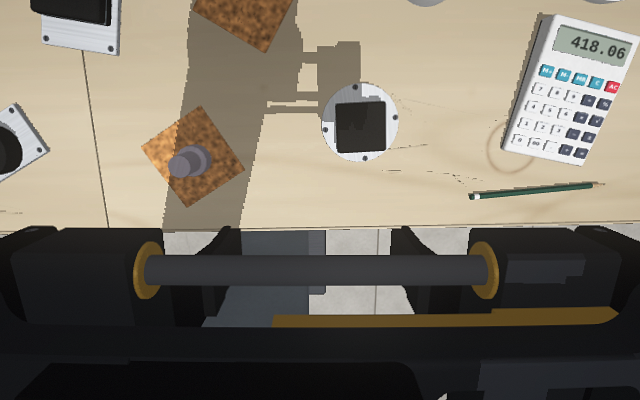

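Run:
```python
from h import *
im,p=snap('wrist','w7.png')
a=fit(im,p,'piece_square','dark',.008,.032,.467,-.188)
fit(im,p,'plate_round','gray',0,.008,.469,-.19)
fit(im,p,'pad','cork',0,.003,.432,.009)
go(a[0],a[1],.10,a[2]);go(a[0],a[1],.10,a[2]+np.pi/2)
```

```text
piece_square [ 0.4663 -0.1868  0.0288] IoU 0.916
plate_round [ 0.47   -0.1901  0.0641] IoU 0.967
pad [0.4309 0.01   2.1265] IoU 0.953
turn 1.524 then shift [ 50.3 -50.8 130.7] | unturned shift [ 53.1  47.9 130.7] pos [ 0.4147 -0.1358  0.2302] q7 -1.36 clock 12.2
turn -0.047 then shift [ 50.8  50.3 130.7] | unturned shift [ 53.1  47.9 130.7] pos [ 0.4147 -0.1358  0.2302] q7 -1.36 clock 12.2
```

```bash
python3 -m creep '[[10,12,15,-0.025],[12,12,25,-0.02],[12,12,30,0],[10,10,30,0],[6,5,20,0],[0,0,0,0],[0,0,0,0]]'
python3 - <<'E'
from h import *
go(.4665,-.187,.012,.032+np.pi/2)
E
```

```text
clock: 12.85
ee_pos: [0.4697, -0.182, 0.1078]
ee_rot: [1.0, 0.018, -0.001, 0.007]
force: [-0.1, 0.8, 0.4]
grip_width: 0.0798
turn 0.004 then shift [-3.2  3.6 95.9] | unturned shift [-3.3  3.5 95.9] pos [ 0.4697 -0.182   0.1078] q7 -1.34 clock 12.8
```

```bash
python3 -m creep '[[-2,2,20,0],[-2,2,25,0],[0,0,25,0],[0,0,18,0],[0,0,5,0],[0,0,0,0],[0,0,0,0]]'
python3 - <<'E'
from h import *
go(.4665,-.187,.012,.032+np.pi/2)
E
```

```text
clock: 13.55
ee_pos: [0.4718, -0.1847, 0.0229]
ee_rot: [1.0, 0.021, 0.006, 0.009]
force: [-0.3, -0.3, -0.6]
grip_width: 0.0796
turn 0.009 then shift [-5.5  1.9 10.9] | unturned shift [-5.5  1.9 10.9] pos [ 0.4718 -0.1847  0.0229] q7 -1.39 clock 13.6
```

```bash
python3 -m creep '[[-5,1,6,0],[-3,1,5,0],[-2,0,2,0],[0,0,0,0]]'
python3 - <<'E'
from h import *
go(.4665,-.187,.012,.032+np.pi/2)
E
```

```text
clock: 13.95
ee_pos: [0.4627, -0.1882, 0.0115]
ee_rot: [1.0, 0.02, 0.008, 0.01]
force: [-0.6, -0.3, 0.3]
grip_width: 0.08
turn 0.009 then shift [ 3.9 -1.1 -0.4] | unturned shift [ 3.9 -1.  -0.4] pos [ 0.4627 -0.1882  0.0115] q7 -1.38 clock 13.9
```

```bash
python3 -m creep '[[3,0,0,0],[0,0,0,0],[0,0,0,0],[0,0,0,0],[0,0,0,0],[0,0,0,0]]' 40 30
python3 -m creep '[[0,0,-20,0],[0,0,-30,0],[0,0,-40,0],[0,0,-20,0],[0,0,0,0],[0,0,0,0]]'
python3 - <<'E'
from h import *
go(.6105,-.0716,.12);print(state()['force'])
E
```

```text
clock: 14.55
ee_pos: [0.4663, -0.1882, 0.0119]
ee_rot: [1.0, 0.02, 0.008, 0.01]
force: [-0.5, 0.2, -0.6]
grip_width: 0.0538
clock: 15.15
ee_pos: [0.4629, -0.185, 0.124]
ee_rot: [1.0, 0.021, 0.006, 0.01]
force: [-0.4, 0.1, -1.5]
grip_width: 0.054
turn 0.000 then shift [ 152.  -107.3    3.8] | unturned shift [ 152.  -107.3    3.8] pos [ 0.4629 -0.185   0.124 ] q7 -1.31 clock 15.2
[-0.42608491  0.08990534 -1.5486422 ]
```

```bash
python3 -m creep '[[20,-15,0,0],[32,-24,0,0],[32,-22,0,0],[32,-22,0,0],[25,-16,0,0],[10,-5,0,0],[0,0,0,0],[0,0,0,0]]'
python3 - <<'E'
from h import *
go(.6105,-.0716,.009)
E
```

```text
clock: 15.95
ee_pos: [0.6081, -0.0724, 0.1098]
ee_rot: [1.0, 0.018, -0.002, 0.008]
force: [0.6, -0.9, -0.9]
grip_width: 0.0539
turn 0.000 then shift [  2.9  -2.3 100.7] | unturned shift [  2.9  -2.3 100.7] pos [ 0.6081 -0.0724  0.1098] q7 -1.65 clock 15.9
```

```bash
python3 -m creep '[[1,-1,20,0],[0,-1,25,0],[0,0,25,0],[0,0,18,0],[0,0,6,0],[0,0,0,0],[0,0,0,0]]'
python3 - <<'E'
from h import *
go(.6105,-.0716,.009)
E
```

```text
clock: 16.65
ee_pos: [0.6026, -0.0818, 0.0131]
ee_rot: [1.0, 0.013, -0.003, 0.011]
force: [0.7, -0.3, -1.0]
grip_width: 0.0541
turn 0.000 then shift [  8.2 -10.1   3.8] | unturned shift [  8.2 -10.1   3.8] pos [ 0.6026 -0.0818  0.0131] q7 -1.69 clock 16.6
```

```bash
python3 -m creep '[[2,-4,4,0],[1,-2,2,0],[0,0,0,0]]'
```

```text
clock: 16.95
ee_pos: [0.607, -0.0759, 0.0091]
ee_rot: [1.0, 0.013, -0.001, 0.011]
force: [0.2, -0.2, -1.6]
grip_width: 0.0534
```

```bash
python3 -m creep '[[0,0,2,0],[0,0,0,0],[0,0,0,0],[0,0,0,0],[0,0,0,0]]' 85 25
python3 -m creep '[[0,0,-25,0],[0,0,-40,0],[0,0,-45,0],[0,0,-45,0],[-10,-10,-30,0],[-20,-30,0,0],[-25,-45,0,0],[-25,-45,0,0]]'
python3 - <<'E'
from h import *
go(.40,.20,.23)
E
```

```text
clock: 17.45
ee_pos: [0.608, -0.0756, 0.008]
ee_rot: [1.0, 0.013, -0.0, 0.011]
force: [0.5, -0.4, 0.8]
grip_width: 0.0825
clock: 18.25
ee_pos: [0.5246, 0.0526, 0.1975]
ee_rot: [1.0, 0.007, -0.0, 0.011]
force: [-0.0, 1.5, 0.5]
grip_width: 0.0846
turn 0.000 then shift [-122.5 -148.4  -35.8] | unturned shift [-122.5 -148.4  -35.8] pos [0.5246 0.0526 0.1975] q7 -1.84 clock 18.2
```

```bash
python3 -m creep '[[-15,-20,-5,0],[-25,-30,-5,0],[-25,-30,-5,0],[-25,-25,-5,0],[0,0,-5,-0.12],[0,0,-5,-0.12],[0,0,0,-0.12],[0,0,0,-0.12]]' 87
python3 - <<'E'
from h import *
im,p=snap('wrist','w8.png');d=im.copy()
a=fit(im,p,'piece_round','dark',.008,.032,.449,.238,debug=d); 
fit(im,p,'plate_oblong','gray',0,.008,.4465,.245,debug=d)
a=fit(im,p,'piece_oblong','dark',.008,.032,.6018,.1117,debug=d); fit(im,p,'plate_square','gray',0,.008,.59,.117,debug=d)
cv2.imwrite('pics/w8d.png',d); go(.40,.20,.23)
E
```

```text
clock: 19.05
ee_pos: [0.4238, 0.1688, 0.2281]
ee_rot: [0.966, 0.258, -0.001, 0.012]
force: [0.8, -0.2, 0.0]
grip_width: 0.0869
piece_round [0.4483 0.2391 0.1198] IoU 0.918
plate_oblong [0.4477 0.2443 3.5914] IoU 0.945
piece_oblong [ 0.5997  0.1136 -0.1981] IoU 0.882
plate_square [0.5973 0.1153 1.3905] IoU 0.984
turn 0.000 then shift [ -4.8 -38.8  -2.7] | unturned shift [ -4.8 -38.8  -2.7] pos [0.4238 0.1689 0.2282] q7 -1.53 clock 19.1
```

View pics/w8d.png

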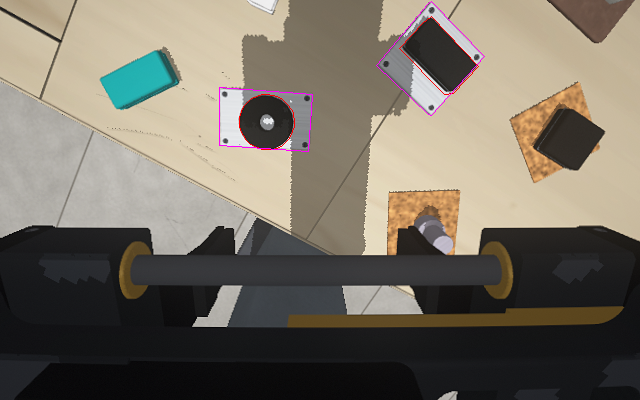

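Run:
```python
from h import *
go(.4483,.2395,.10)
```

```text
turn 0.000 then shift [ 57.8 -51.5 126.6] | unturned shift [ 57.8 -51.5 126.6] pos [0.4238 0.1689 0.2282] q7 -1.53 clock 19.1
```

```bash
python3 -m creep '[[12,-10,20,0],[15,-14,25,0],[15,-14,30,0],[12,-10,30,0],[4,-3,20,0],[0,0,0,0],[0,0,0,0]]'
python3 - <<'E'
from h import *
go(.4483,.2395,.012)
E
```

```text
clock: 19.8
ee_pos: [0.4516, 0.2411, 0.0994]
ee_rot: [0.967, 0.253, 0.002, 0.013]
force: [0.9, 0.3, -0.4]
grip_width: 0.0871
turn 0.000 then shift [-3.5 -2.4 87.3] | unturned shift [-3.5 -2.4 87.3] pos [0.4516 0.2411 0.0994] q7 -1.83 clock 19.8
```

```bash
python3 -m creep '[[-3,-2,20,0],[-1,0,25,0],[0,0,20,0],[0,0,14,0],[0,0,0,0],[0,0,0,0]]'
python3 - <<'E'
from h import *
go(.4483,.2395,.012)
E
```

```text
clock: 20.4
ee_pos: [0.4535, 0.2383, 0.0264]
ee_rot: [0.968, 0.249, 0.008, 0.013]
force: [0.6, -0.4, 0.0]
grip_width: 0.087
turn 0.000 then shift [-4.1 -4.  14.3] | unturned shift [-4.1 -4.  14.3] pos [0.4535 0.2383 0.0264] q7 -1.91 clock 20.4
```

```bash
python3 -m creep '[[-4,-3,7,0],[-3,-2,6,0],[-1,0,4,0],[0,0,0,0]]'
python3 - <<'E'
from h import *
go(.4483,.2395,.012)
E
```

```text
clock: 20.8
ee_pos: [0.4452, 0.2391, 0.0105]
ee_rot: [0.969, 0.248, 0.01, 0.013]
force: [-0.6, -0.0, -0.3]
grip_width: 0.0873
turn 0.000 then shift [ 2.9  1.2 -1.4] | unturned shift [ 2.9  1.2 -1.4] pos [0.4452 0.2391 0.0105] q7 -1.94 clock 20.8
```

```bash
python3 -m creep '[[3,1,-1,0],[0,0,0,0],[0,0,0,0],[0,0,0,0],[0,0,0,0],[0,0,0,0]]' 40 30
python3 -m creep '[[0,0,-20,0],[0,0,-30,0],[0,0,-40,0],[0,0,-20,0],[0,0,0,0],[0,0,0,0]]'
python3 - <<'E'
from h import *
go(.47,-.190,.12);print(state()['force'])
E
```

```text
clock: 21.4
ee_pos: [0.449, 0.24, 0.0121]
ee_rot: [0.969, 0.248, 0.01, 0.013]
force: [0.5, 0.9, -0.3]
grip_width: 0.0567
clock: 22.0
ee_pos: [0.4446, 0.2416, 0.1245]
ee_rot: [0.969, 0.248, 0.009, 0.013]
force: [0.4, -0.8, -0.9]
grip_width: 0.0569
turn 0.000 then shift [-185.5  390.2   14.2] | unturned shift [-185.5  390.2   14.2] pos [0.4446 0.2416 0.1245] q7 -1.82 clock 22.0
[ 0.43684144 -0.76402949 -0.90179531]
```

```bash
python3 -m creep '[[-8,18,-2,0],[-16,34,0,0],[-20,42,0,0],[-20,42,0,0],[-20,42,0,0],[-20,42,0,0],[-20,42,0,0],[-20,42,0,0]]'
python3 - <<'E'
from h import *
go(.47,-.190,.12)
E
```

```text
clock: 22.8
ee_pos: [0.4604, -0.1, 0.1239]
ee_rot: [0.967, 0.255, 0.003, 0.01]
force: [0.5, -0.5, -0.3]
grip_width: 0.057
turn 0.000 then shift [-36.   83.    5.6] | unturned shift [-36.   83.    5.6] pos [ 0.4604 -0.1     0.1239] q7 -1.00 clock 22.8
```

```bash
python3 -m creep '[[-10,25,0,0],[-12,28,5,0],[-7,14,10,0],[0,0,15,0],[0,0,15,0],[0,0,0,0],[0,0,0,0]]'
python3 - <<'E'
from h import *
go(.47,-.190,.012)
E
```

```text
clock: 23.5
ee_pos: [0.462, -0.1819, 0.0692]
ee_rot: [0.968, 0.25, -0.003, 0.007]
force: [-0.4, 0.6, -0.7]
grip_width: 0.0571
turn 0.000 then shift [ 3.6 10.2 57.3] | unturned shift [ 3.6 10.2 57.3] pos [ 0.462  -0.1819  0.0692] q7 -0.88 clock 23.5
```

```bash
python3 -m creep '[[2,5,15,0],[1,3,15,0],[0,2,10,0],[0,0,5,0],[0,0,0,0],[0,0,0,0]]'
python3 - <<'E'
from h import *
go(.47,-.190,.013)
E
```

```text
clock: 24.1
ee_pos: [0.4705, -0.1881, 0.023]
ee_rot: [0.968, 0.251, -0.003, 0.007]
force: [0.2, 0.5, 0.2]
grip_width: 0.0568
turn 0.000 then shift [-1.3  1.3 10. ] | unturned shift [-1.3  1.3 10. ] pos [ 0.4705 -0.1881  0.023 ] q7 -0.91 clock 24.1
```

```bash
python3 -m creep '[[-1,1,4,0],[-1,0,3,0],[0,0,2,0],[0,0,0,0]]'
python3 - <<'E'
from h import *
go(.47,-.190,.012)
E
```

```text
clock: 24.5
ee_pos: [0.4698, -0.1906, 0.0146]
ee_rot: [0.968, 0.251, -0.002, 0.008]
force: [0.3, 0.8, -1.1]
grip_width: 0.0571
turn 0.000 then shift [ 0.5 -0.4  2.6] | unturned shift [ 0.5 -0.4  2.6] pos [ 0.4698 -0.1906  0.0146] q7 -0.91 clock 24.5
```

```bash
python3 -m creep '[[0,0,3,0],[0,0,0,0]]'
python3 -m creep '[[0,0,0,0],[0,0,0,0],[0,0,0,0],[0,0,0,0],[0,0,0,0]]' 85 25
python3 -m creep '[[0,0,-20,0],[0,0,-30,0],[-10,0,-40,0],[-20,0,-40,0],[-15,0,-15,0],[0,0,0,0],[0,0,0,0]]'
python3 - <<'E'
from h import *
im,p=snap('wrist','w9.png');d=im.copy()
a=fit(im,p,'piece_round','dark',.008,.032,.47,-.19,debug=d); 
fit(im,p,'plate_round','gray',0,.008,.47,-.19,debug=d)
cv2.imwrite('pics/w9d.png',cv2.resize(d[:220,160:480],None,fx=2.5,fy=2.5,interpolation=cv2.INTER_NEAREST)); go(.52,.05,.2)
E
```

```text
clock: 24.7
ee_pos: [0.4702, -0.1907, 0.012]
ee_rot: [0.968, 0.251, -0.001, 0.008]
force: [-0.8, 0.1, 0.3]
grip_width: 0.0568
clock: 25.2
ee_pos: [0.4704, -0.1908, 0.0119]
ee_rot: [0.968, 0.251, -0.001, 0.008]
force: [0.7, -0.2, 0.4]
grip_width: 0.0833
clock: 25.9
ee_pos: [0.4293, -0.2101, 0.1618]
ee_rot: [0.968, 0.252, -0.002, 0.008]
force: [0.3, -0.4, -0.5]
grip_width: 0.0848
piece_round [ 0.4689 -0.1911  0.1227] IoU 0.927
plate_round [ 0.4697 -0.1899  0.0659] IoU 0.977
turn 0.000 then shift [ 205.7 -182.2  -42.4] | unturned shift [ 205.7 -182.2  -42.4] pos [ 0.4293 -0.21    0.1616] q7 -0.74 clock 25.9
```

View pics/w9d.png

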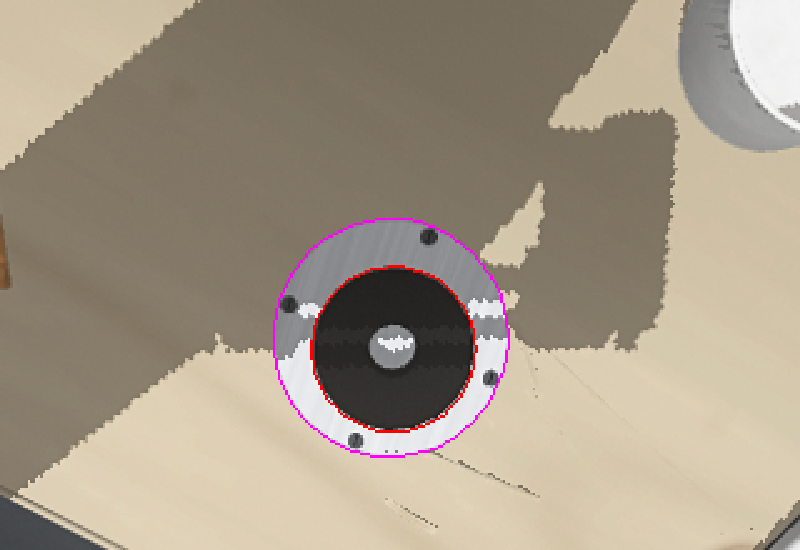

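```bash
python3 -m creep '[[15,-13,-8,0],[30,-27,-8,0],[34,-30,-8,0],[34,-30,-8,0],[34,-30,-5,0],[30,-27,0,0],[15,-13,0,0],[0,0,0,0]]'
python3 - <<'E'
from h import *
im,p=snap('wrist','w10.png');d=im.copy()
a=fit(im,p,'piece_oblong','dark',.008,.032,.6,.1136,debug=d); b=fit(im,p,'plate_square','gray',0,.008,.5973,.1153,debug=d)
cv2.imwrite('pics/w10d.png',d); go(*a[:2],.1,a[2])
E
```

```text
clock: 26.75
ee_pos: [0.5149, 0.0473, 0.1851]
ee_rot: [0.967, 0.253, -0.008, 0.001]
force: [-0.5, 0.4, -0.4]
grip_width: 0.0853
piece_oblong [0.6007 0.1127 2.9618] IoU 0.953
plate_square [0.597  0.1152 1.3914] IoU 0.981
turn -0.880 then shift [81.9 74.1 83.1] | unturned shift [109.3 -15.9  83.1] pos [0.5145 0.0459 0.1849] q7 -1.32 clock 26.8
```

View pics/w10d.png

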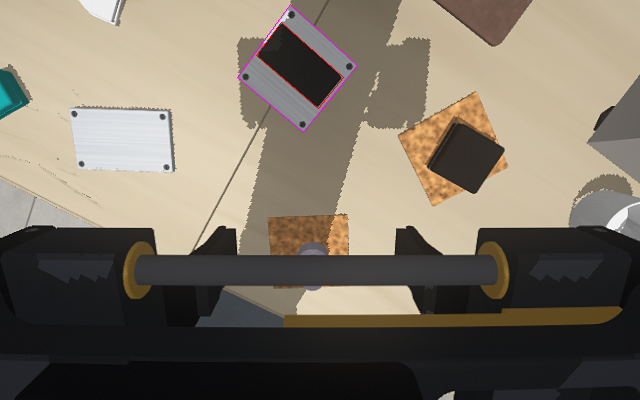

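```bash
python3 -m creep '[[0,0,0,-0.11],[0,0,0,-0.12],[0,0,0,-0.12],[0,0,0,-0.12],[0,0,0,-0.12],[0,0,0,-0.12],[0,0,0,-0.12],[0,0,0,0]]' 60
python3 - <<'E'
from h import *
go(.6007,.1127,.1,-.18)
E
```

```text
clock: 27.6
ee_pos: [0.5109, 0.0371, 0.1768]
ee_rot: [0.776, 0.631, -0.014, -0.006]
force: [-0.1, 0.1, 0.6]
grip_width: 0.0599
turn -0.026 then shift [91.4 76.9 73.6] | unturned shift [93.4 74.4 73.6] pos [0.5109 0.0371 0.1768] q7 -0.47 clock 27.6
```

```bash
python3 -m creep '[[16,13,5,-0.013],[25,20,15,-0.013],[25,20,20,0],[20,16,20,0],[8,6,15,0],[0,0,0,0],[0,0,0,0]]'
python3 - <<'E'
from h import *
go(.6007,.1127,.012,-.18)
E
```

```text
clock: 28.3
ee_pos: [0.6029, 0.108, 0.0914]
ee_rot: [0.779, 0.627, -0.017, -0.006]
force: [0.2, 0.2, -0.3]
grip_width: 0.0598
turn -0.035 then shift [ 5.7 -0.5 79.4] | unturned shift [ 5.7 -0.7 79.4] pos [0.6029 0.108  0.0914] q7 -0.69 clock 28.3
```

```bash
python3 -m creep '[[3,0,15,-0.03],[3,0,20,-0.02],[0,0,20,0],[0,0,12,0],[0,0,0,0],[0,0,0,0]]'
python3 - <<'E'
from h import *
go(.6007,.1127,.012,-.18); print(R.from_quat(state()['ee_rot']).apply([0,0,1]).round(3))
E
```

```text
clock: 28.9
ee_pos: [0.6022, 0.109, 0.0239]
ee_rot: [0.763, 0.646, -0.016, -0.004]
force: [0.2, 0.4, -0.8]
grip_width: 0.0603
turn 0.014 then shift [ 3.6 -1.9 11.9] | unturned shift [ 3.6 -1.8 11.9] pos [0.6022 0.109  0.0239] q7 -0.69 clock 28.9
[-0.029 -0.015 -0.999]
```

```bash
python3 -m creep '[[3,-1,6,0.01],[2,-1,5,0],[0,0,2,0],[0,0,0,0]]'
python3 - <<'E'
from h import *
go(.6007,.1127,.012,-.18); print(R.from_quat(state()['ee_rot']).apply([0,0,1]).round(3))
E
```

```text
clock: 29.3
ee_pos: [0.6019, 0.1147, 0.0121]
ee_rot: [0.767, 0.642, -0.014, -0.002]
force: [0.1, -0.2, 0.3]
grip_width: 0.0599
turn 0.003 then shift [-2.2 -0.9  0.2] | unturned shift [-2.2 -0.9  0.2] pos [0.6019 0.1147 0.0121] q7 -0.71 clock 29.3
[-0.025 -0.015 -1.   ]
```

```bash
python3 -m creep '[[-2,0,0,0],[0,0,0,0],[0,0,0,0],[0,0,0,0],[0,0,0,0],[0,0,0,0]]' 20 30
python3 -c "
from h import *
go(.6007,.1127,.012,-.18)"
python3 -m creep '[[0,0,-20,0],[0,0,-30,0],[0,0,-40,0],[0,0,-20,0],[0,0,0,0],[0,0,0,0]]'
python3 - <<'E'
from h import *
go(.4477,.2443,.12,.45);print(state()['force'])
E
```

```text
clock: 29.9
ee_pos: [0.602, 0.1125, 0.0128]
ee_rot: [0.767, 0.642, -0.014, -0.002]
force: [-0.5, 0.6, -0.7]
grip_width: 0.0358
turn 0.002 then shift [-0.  -1.3  0.8] | unturned shift [-0.  -1.3  0.8] pos [0.602  0.1125 0.0128] q7 -0.71 clock 29.9
clock: 30.5
ee_pos: [0.6032, 0.1139, 0.1244]
ee_rot: [0.767, 0.642, -0.016, -0.003]
force: [-0.0, -0.8, -1.2]
grip_width: 0.036
turn -0.627 then shift [185.1 -83.1   6.8] | unturned shift [ 101.1 -175.9    6.8] pos [0.6032 0.1139 0.1244] q7 -0.65 clock 30.5
[-0.0327066  -0.75231583 -1.1721359 ]
```

```bash
python3 -m creep '[[0,-20,-5,0],[0,-35,-5,0],[0,-40,-5,0],[0,-40,-5,-0.03],[0,-20,0,-0.12],[0,0,0,-0.12],[0,0,0,-0.1],[0,0,0,0]]'
python3 - <<'E'
from h import *
im,p=snap('wrist','w11.png');d=im.copy()
b=fit(im,p,'plate_oblong','gray',0,.008,.4477,.2443,debug=d)
cv2.imwrite('pics/w11d.png',d); go(*b[:2],.1,b[2]); print(yaw())
E
```

```text
clock: 31.3
ee_pos: [0.4395, 0.1387, 0.1369]
ee_rot: [0.631, 0.775, -0.021, -0.011]
force: [0.9, -0.2, -0.6]
grip_width: 0.0356
plate_oblong [0.4477 0.2457 0.1968] IoU 0.606
turn 0.004 then shift [103.7  30.6  34.3] | unturned shift [103.6  31.   34.3] pos [0.4396 0.1386 0.1368] q7 -0.29 clock 31.4
0.20065788773898358
```

View pics/w11d.png

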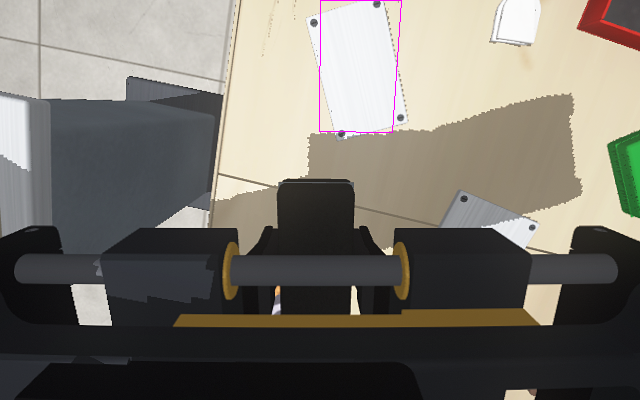

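```bash
sed -i "s/(S<45)/(S<SAT)/; s/^T=/SAT=45\nT=/" h.py; python3 -m creep '[[-10,0,-15,-0.05],[-15,0,-25,-0.1],[-10,0,-20,-0.1],[0,0,-10,0],[0,0,0,0]]'
python3 - <<'E'
import h; from h import *
im,p=snap('wrist','w12.png')
for h.SAT in(18,25,32,40):
    d=im.copy(); b=fit(im,p,'plate_oblong','gray',0,.008,.4477,.2443,debug=d)
b2=fit(im,p,'plate_square','gray',0,.008,.597,.1152)
print(to_px([[.4477,.2443,.008]],p),yaw())
q=to_px([[.4477,.2443,.008]],p)[0].astype(int);hsv=cv2.cvtColor(im,cv2.COLOR_BGR2HSV);print(hsv[q[1],q[0]],hsv[q[1]-10:q[1]+11:5,max(q[0]-80,0):q[0]+80:10,1])
cv2.imwrite('pics/w12d.png',d); go(.4477,.2443,.1,.45)
E
```

```text
clock: 31.85
ee_pos: [0.4507, 0.1048, 0.2052]
ee_rot: [0.535, 0.844, -0.021, -0.017]
force: [0.9, 1.0, -0.9]
grip_width: 0.0355
plate_oblong [0.4484 0.2437 0.4646] IoU 0.984
plate_oblong [0.4482 0.243  0.4647] IoU 0.814
plate_oblong [0.4487 0.2425 0.3832] IoU 0.582
plate_oblong [0.4487 0.243  0.4008] IoU 0.551
plate_square [0.5976 0.1142 1.3927] IoU 0.663
[[380.90172586  54.02652214]] 0.44177955681634873
[100   3 249] [[30 28 29 30 27  9  2  3  2  2  3  3 26 28 28 31]
 [31 30 29 27 24 11  3  2  3  3  3  2 26 28 28 31]
 [31 29 28 28 27 11  3  2  3  2  3  2 25 28 28 31]
 [29 29 29 27 27 11  2  3  2  2  4  2 25 28 28 31]
 [29 29 28 27 26  3  2  2  2  3  3  3 27 28 28 31]]
turn -0.008 then shift [126.3  63.9 101.9] | unturned shift [126.8  62.9 101.9] pos [0.4504 0.1047 0.2044] q7 0.07 clock 31.9
```

```bash
sed -i "s/^SAT=45/SAT=18/" h.py; python3 -m creep '[[18,9,5,-0.02],[28,14,15,0],[30,15,25,0],[30,15,25,0],[15,8,20,0],[0,0,10,0],[0,0,0,0],[0,0,0,0]]'
python3 - <<'E'
from h import *
go(.4484,.2437,.013,.465)
E
```

```text
clock: 32.7
ee_pos: [0.4415, 0.2438, 0.0906]
ee_rot: [0.535, 0.844, -0.024, -0.02]
force: [0.1, -0.1, -1.4]
grip_width: 0.0359
turn -0.023 then shift [-3.9 11.  77. ] | unturned shift [-3.7 11.1 77. ] pos [0.4415 0.2438 0.0906] q7 -0.36 clock 32.7
```

```bash
python3 -m creep '[[-2,5,15,-0.02],[-1,4,20,-0.01],[0,2,15,0],[0,0,10,0],[0,0,0,0],[0,0,0,0]]'
python3 - <<'E'
from h import *
go(.4484,.2437,.014,.465);print(R.from_quat(state()['ee_rot']).apply(np.eye(3)).round(3))
E
```

```text
clock: 33.3
ee_pos: [0.4534, 0.2407, 0.032]
ee_rot: [0.526, 0.85, -0.022, -0.018]
force: [-0.6, -0.4, 0.0]
grip_width: 0.0356
turn -0.003 then shift [ 4.8 -2.1 18.1] | unturned shift [ 4.8 -2.2 18.1] pos [0.4534 0.2407 0.032 ] q7 -0.38 clock 33.3
[[-0.445  0.896  0.006]
 [ 0.894  0.445 -0.057]
 [-0.053 -0.02  -0.998]]
```

```bash
python3 -m creep '[[3,-1,7,0],[2,-1,6,0],[0,0,4,0],[0,0,0,0]]'
python3 - <<'E'
from h import *
go(.4484,.2437,.014,.465)
E
```

```text
clock: 33.7
ee_pos: [0.4487, 0.2448, 0.0154]
ee_rot: [0.527, 0.85, -0.022, -0.017]
force: [-0.3, 0.8, -0.2]
grip_width: 0.0357
turn -0.004 then shift [-0.8 -0.7  1.4] | unturned shift [-0.8 -0.7  1.4] pos [0.4487 0.2448 0.0154] q7 -0.41 clock 33.7
```

```bash
python3 -m creep '[[-1,0,2,0],[0,0,0,0],[0,0,0,0]]'
python3 -m creep '[[0,0,0,0],[0,0,0,0],[0,0,0,0],[0,0,0,0]]' 60 25
python3 - <<'E'
from h import *
go(.4484,.2437,.014,.465)
E
python3 -m creep '[[0,0,-20,0],[0,0,-30,0],[-10,0,-40,0],[-25,0,-40,0],[-20,0,-15,0],[0,0,0,0],[0,0,0,0]]'
python3 - <<'E'
from h import *
im,p=snap('wrist','w13.png');d=im.copy()
fit(im,p,'piece_oblong','dark',.008,.032,.4484,.2437,debug=d); fit(im,p,'plate_oblong','gray',0,.008,.4484,.2437,debug=d)
cv2.imwrite('pics/w13d.png',d); go(.56,-.09,.2)
E
```

```text
clock: 34.0
ee_pos: [0.4493, 0.2442, 0.0138]
ee_rot: [0.526, 0.85, -0.021, -0.017]
force: [-0.5, -0.9, 0.4]
grip_width: 0.0362
clock: 34.4
ee_pos: [0.4497, 0.244, 0.0139]
ee_rot: [0.527, 0.85, -0.021, -0.016]
force: [0.7, 0.2, -1.0]
grip_width: 0.0572
turn -0.004 then shift [ 0.3 -1.3 -0. ] | unturned shift [ 0.3 -1.3 -0. ] pos [0.4497 0.244  0.0139] q7 -0.41 clock 34.4
clock: 35.1
ee_pos: [0.4812, 0.1965, 0.1629]
ee_rot: [0.526, 0.85, -0.022, -0.017]
force: [0.4, 0.2, -0.4]
grip_width: 0.06
piece_oblong [0.4504 0.2443 3.5913] IoU 0.887
plate_oblong [0.4483 0.2436 3.616 ] IoU 0.978
turn 0.000 then shift [-291.2  -59.6  -35.8] | unturned shift [-291.2  -59.6  -35.8] pos [0.4812 0.1964 0.1627] q7 -0.18 clock 35.1
```

Run:
```python
import h; from h import *
p=cam('wrist'); d=cv2.imread('pics/w13.png')
print(h.to_px([[.4484,.2437,.008]],p))
q=to_px([[.4484,.2437,.008]],p)[0].astype(int)
def mk(t):
    h.mask_of=lambda im,k: cv2.cvtColor(im,cv2.COLOR_BGR2HSV)[...,2]<t
im=d.copy()
for t in(90,110,130):
    mk(t); a=fit(im,p,'piece_oblong','dark',.008,.032,.4484,.2437,debug=d if t==110 else None)
x0=max(q[0]-110,0);y0=max(q[1]-80,0)
cv2.imwrite('pics/w13e.png',cv2.resize(d[y0:y0+160,x0:x0+220],None,fx=3.5,fy=3.5,interpolation=cv2.INTER_NEAREST))
```

```text
[[315.56582801 125.49049383]]
piece_oblong [0.4505 0.2442 0.4502] IoU 0.931
piece_oblong [0.45   0.2448 0.4612] IoU 0.944
piece_oblong [0.45   0.2448 3.6026] IoU 0.950
```

View pics/w13e.png

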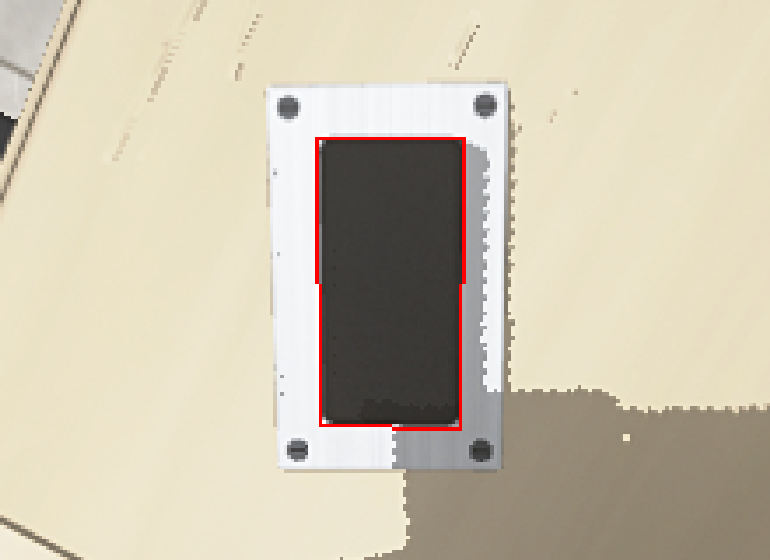

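```bash
sed -i "s/return V<70/return V<110/" h.py
python3 -m creep '[[-20,-4,-10,0],[-40,-8,-10,0],[-42,-8,-10,0],[-42,-8,0,0.05],[-42,-8,0,0.1],[-42,-8,0,0.12],[-20,-4,0,0.14],[0,0,0,0.14]]' 80
python3 -m creep '[[0,0,0,0.14],[0,0,0,0.14],[0,0,0,0.14],[0,0,0,0.14],[0,0,0,0.14],[0,0,0,0.14],[0,0,0,0.14],[0,0,0,0.14]]'
python3 - <<'E'
from h import *
go(.54,-.09,.2,np.pi/2);print(R.from_quat(state()['ee_rot']).apply(np.eye(3)).round(3))
E
```

```text
clock: 35.95
ee_pos: [0.5335, -0.0485, 0.1848]
ee_rot: [0.737, 0.675, -0.03, -0.016]
force: [-0.3, 0.6, -0.4]
grip_width: 0.0797
clock: 36.75
ee_pos: [0.5278, -0.0401, 0.1724]
ee_rot: [0.986, 0.162, -0.043, -0.0]
force: [0.6, 0.3, -0.5]
grip_width: 0.0801
turn 0.325 then shift [  9.8  50.3 -27.9] | unturned shift [ -6.8  50.7 -27.9] pos [ 0.5278 -0.0401  0.1724] q7 -1.37 clock 36.8
[[ 0.944  0.319 -0.085]
 [ 0.319 -0.948 -0.015]
 [-0.086 -0.013 -0.996]]
```

```bash
cat > t.py <<'E'
from h import *
s=state();print('TILT',R.from_quat(s['ee_rot']).apply([0,0,1]).round(3),s['ee_pos'].round(3),'%.1f'%s['clock'])
E
python3 -m creep '[[0,0,-45,0],[0,0,-45,0],[0,0,-20,0],[0,0,0,0],[0,0,0,0]]' >/dev/null; python3 t.py
python3 -m creep '[[0,0,15,0],[0,0,15,0],[0,0,15,0],[0,0,15,0],[0,0,15,0],[0,0,15,0],[0,0,0,0],[0,0,0,0]]'>/dev/null; python3 t.py
python3 -m creep '[[0,0,-45,0],[0,0,-45,0],[0,0,0,0],[0,0,0,0]]' >/dev/null; python3 t.py
python3 -m creep '[[0,0,45,0],[0,0,45,0],[0,0,0,0],[0,0,0,0]]' >/dev/null; python3 t.py
```

```text
TILT [-0.1   -0.012 -0.995] [ 0.534 -0.033  0.277] 37.2
TILT [-0.121 -0.01  -0.993] [ 0.517 -0.03   0.17 ] 38.0
TILT [-0.124 -0.009 -0.992] [ 0.527 -0.028  0.261] 38.5
TILT [-0.122 -0.01  -0.993] [ 0.516 -0.028  0.171] 38.9
```

Run:
```python
from h import *
go(.45,-.085,.10,np.pi/2)
```

```text
turn 0.334 then shift [-57.2  55.7  79.2] | unturned shift [-72.3  33.9  79.2] pos [ 0.5163 -0.0285  0.1711] q7 -1.37 clock 38.9
```

```bash
python3 -m creep '[[-36,17,20,0],[-36,17,30,0],[0,0,30,0],[0,0,0,0],[0,0,0,0]]' 10 >/dev/null; python3 t.py
python3 -m creep '[[0,0,1,0],[0,0,1,0],[0,0,1,0],[0,0,1,0],[0,0,1,0],[0,0,1,0]]' >/dev/null; python3 t.py
```

```text
TILT [-0.11  -0.011 -0.994] [ 0.455 -0.086  0.107] 39.4
TILT [-0.102 -0.012 -0.995] [ 0.46  -0.084  0.106] 40.0
```

```bash
python3 -m creep '[[-8,0,25,0],[-8,0,25,0],[0,0,0,0]]' >/dev/null; python3 t.py
python3 -m creep '[[-1,0,1,0],[-1,0,1,0],[-1,0,1,0],[-1,0,1,0],[-1,0,1,0],[-1,0,1,0],[-1,0,1,0],[-1,0,1,0]]' >/dev/null; python3 t.py
```

```text
TILT [-0.101 -0.012 -0.995] [ 0.44  -0.09   0.057] 40.2
TILT [-0.095 -0.013 -0.995] [ 0.434 -0.093  0.053] 41.0
```

```bash
python3 -m creep '[[-20,0,-20,0],[-30,0,-20,0],[0,0,0,0]]' >/dev/null; python3 t.py
python3 -m creep '[[-1,0,1,0],[-1,0,1,0],[-1,0,1,0],[-1,0,1,0],[-1,0,1,0],[-1,0,1,0],[-1,0,1,0],[-1,0,1,0]]' >/dev/null; python3 t.py; python3 -c "
from h import *
s=state();print(s['joint_positions'].round(2),s['tau'].round(1))"
```

```text
TILT [-0.098 -0.011 -0.995] [ 0.389 -0.109  0.098] 41.4
TILT [-0.099 -0.01  -0.995] [ 0.381 -0.111  0.088] 42.1
[ 0.6   0.06 -0.46  2.09  0.06  1.09 -1.12] [ -0.1 -35.1  -0.9 -33.2   0.1   0.5  -0. ]
```

```bash
python3 -m creep '[[25,-12,10,0],[40,-20,20,0],[30,-10,20,0],[0,0,5,0]]' >/dev/null; python3 t.py
python3 -m creep '[[0,0,0,0],[0,0,0,0],[0,0,0,0],[0,0,0,0],[0,0,0,0],[0,0,0,0],[0,0,0,0],[0,0,0,0]]' >/dev/null; python3 t.py; python3 -m creep '[[0,0,1,0],[0,0,1,0],[0,0,1,0],[0,0,1,0],[0,0,1,0],[0,0,1,0],[0,0,1,0],[0,0,1,0]]' >/dev/null; python3 t.py; python3 -c "
from h import *
s=state();print(s['joint_positions'].round(2),s['tau'].round(1)); go(.485,-.085,.04)"
```

```text
TILT [-0.095 -0.011 -0.995] [ 0.454 -0.039  0.024] 42.5
TILT [-0.094 -0.013 -0.996] [ 0.453 -0.042  0.026] 43.4
TILT [-0.094 -0.012 -0.995] [ 0.452 -0.042  0.017] 44.1
[ 0.44  0.31 -0.51  2.01  0.19  0.97 -1.4 ] [  0.  -47.7  -4.6 -29.7  -0.1   0.5   0. ]
turn 0.000 then shift [ 14.7  50.6 -25.2] | unturned shift [ 14.7  50.6 -25.2] pos [ 0.4521 -0.0424  0.0173] q7 -1.40 clock 44.1
```

```bash
python3 -m creep '[[0,15,-25,0],[5,20,-30,0],[5,20,-20,0],[0,0,0,0]]' >/dev/null; python3 t.py
python3 -m creep '[[0,0,1,0],[0,0,1,0],[0,0,1,0],[0,0,1,0],[0,0,1,0],[0,0,1,0],[0,0,1,0],[0,0,1,0]]' >/dev/null; python3 t.py; python3 -m creep '[[20,0,0,0],[20,0,0,0],[0,0,0,0],[0,0,0,0]]' >/dev/null; python3 t.py;  python3 -m creep '[[0,0,1,0],[0,0,1,0],[0,0,1,0],[0,0,1,0],[0,0,1,0],[0,0,1,0],[0,0,1,0],[0,0,1,0]]' >/dev/null; python3 t.py
```

```text
TILT [-0.097 -0.012 -0.995] [ 0.487 -0.091  0.091] 44.5
TILT [-0.102 -0.011 -0.995] [ 0.483 -0.088  0.08 ] 45.4
TILT [-0.102 -0.011 -0.995] [ 0.521 -0.075  0.075] 45.8
TILT [-0.103 -0.012 -0.995] [ 0.518 -0.077  0.067] 46.5
```

```bash
python3 -m creep '[[0,0,-40,0],[0,0,-45,0],[-10,5,-40,0],[-10,5,0,0],[0,0,0,0]]' 82 > /dev/null; python3 t.py
python3 - <<'E'
from h import *
im,p=snap('wrist','w14.png');d=im.copy()
a=fit(im,p,'piece_square','dark',.003,.027,.608,-.0756,debug=d); fit(im,p,'pad','cork',0,.003,.6105,-.0716,debug=d)
go(*a[:2],.1,a[2]);go(*a[:2],.1,a[2]+np.pi/2)
cv2.imwrite('pics/w14d.png',d)
E
```

```text
TILT [-0.106 -0.011 -0.994] [ 0.515 -0.091  0.196] 47.0
piece_square [ 0.6076 -0.0751  0.033 ] IoU 0.974
pad [ 0.6091 -0.0672  1.0414] IoU 0.570
turn -1.265 then shift [ 13.1 102.4  85.8] | unturned shift [101.6  18.4  85.8] pos [ 0.5153 -0.0906  0.1962] q7 -1.25 clock 47.1
turn 0.306 then shift [102.4 -13.1  85.8] | unturned shift [101.6  18.4  85.8] pos [ 0.5153 -0.0906  0.1962] q7 -1.25 clock 47.1
```

View pics/w14d.png

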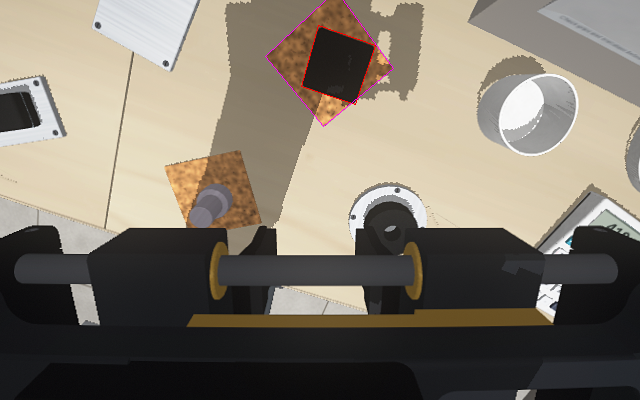

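```bash
python3 -m creep '[[20,5,5,0.1],[30,0,10,0.1],[30,-6,20,0.1],[20,-6,20,0],[0,0,15,0],[0,0,0,0],[0,0,0,0]]' 82 > /dev/null; python3 t.py
python3 - <<'E'
from h import *
go(.6076,-.0751,.008,.033+np.pi/2)
E
```

```text
TILT [-0.115 -0.01  -0.993] [ 0.606 -0.062  0.104] 47.8
turn -0.004 then shift [11.8 12.9 95.6] | unturned shift [11.9 12.9 95.6] pos [ 0.6064 -0.0616  0.1042] q7 -1.67 clock 47.8
```

```bash
python3 -m creep '[[3,5,20,0],[3,5,25,0],[3,3,25,0],[0,0,12,0],[0,0,0,0],[0,0,0,0]]' > /dev/null; python3 t.py
python3 - <<'E'
from h import *
go(.6076,-.0751,.008,.033+np.pi/2)
E
```

```text
TILT [-0.109 -0.01  -0.994] [ 0.608 -0.076  0.025] 48.4
turn -0.004 then shift [ 1.2 -0.6 16.5] | unturned shift [ 1.2 -0.6 16.5] pos [ 0.6082 -0.0755  0.0245] q7 -1.68 clock 48.4
```

```bash
python3 -m creep '[[1,0,8,0],[0,0,5,0],[0,0,3,0],[0,0,0,0]]' > /dev/null; python3 t.py
python3 - <<'E'
from h import *
go(.6076,-.0751,.008,.033+np.pi/2)
E
```

```text
TILT [-0.104 -0.011 -0.995] [ 0.609 -0.075  0.011] 48.8
turn -0.004 then shift [-1.5 -0.2  2.8] | unturned shift [-1.5 -0.2  2.8] pos [ 0.6094 -0.0753  0.0106] q7 -1.68 clock 48.8
```

```bash
python3 -m creep '[[-1,0,2,0],[0,0,0,0],[0,0,0,0],[0,0,0,0],[0,0,0,0],[0,0,0,0],[0,0,0,0]]' 40 30
python3 -c "
from h import *
go(.6076,-.0751,.008,.033+np.pi/2)"
python3 -m creep '[[0,0,-25,0],[0,0,-40,0],[0,0,-45,0],[0,0,0,0],[0,0,0,0]]'
python3 - <<'E'
from h import *
go(.597,.1150,.10,-.18+np.pi/2);print(state()['force'])
E
python3 t.py
```

```text
clock: 49.5
ee_pos: [0.6084, -0.0753, 0.0091]
ee_rot: [0.999, 0.014, -0.052, 0.005]
force: [-0.3, -1.1, -0.8]
grip_width: 0.0538
turn -0.004 then shift [-0.7 -0.2  1.2] | unturned shift [-0.7 -0.2  1.2] pos [ 0.6084 -0.0753  0.0091] q7 -1.69 clock 49.5
clock: 50.0
ee_pos: [0.6188, -0.074, 0.1208]
ee_rot: [0.998, 0.015, -0.054, 0.004]
force: [-1.0, 0.2, -1.7]
grip_width: 0.0536
turn 0.210 then shift [ -53.2 -182.6   21.1] | unturned shift [ -14.  -189.7   21.1] pos [ 0.6188 -0.074   0.1208] q7 -1.65 clock 50.0
[-0.98979179  0.20914128 -1.70649105]
TILT [-0.107 -0.01  -0.994] [ 0.619 -0.074  0.121] 50.0
```

```bash
python3 -m creep '[[-2,-22,0,0],[-3,-40,0,0],[-3,-42,0,0],[-3,-40,0,0.05],[-5,-32,0,0.08],[0,-8,0,0.06],[0,0,0,0],[0,0,0,0]]' >/dev/null; python3 t.py
python3 - <<'E'
from h import *
go(.597,.1150,.013,-.18+np.pi/2)
E
```

```text
TILT [-0.116 -0.012 -0.993] [0.596 0.114 0.113] 50.8
turn 0.013 then shift [12.  -5.  98.7] | unturned shift [12.  -4.8 98.7] pos [0.5959 0.1135 0.1125] q7 -2.14 clock 50.8
```

```bash
python3 -m creep '[[3,-2,20,0.01],[3,-1,25,0],[3,-1,20,0],[0,0,12,0],[0,0,0,0],[0,0,0,0]]' > /dev/null; python3 t.py
python3 - <<'E'
from h import *
go(.5978,.1150,.0145,-.18+np.pi/2)
E
```

```text
TILT [-0.117 -0.015 -0.993] [0.597 0.106 0.031] 51.4
turn 0.002 then shift [ 0.7 -9.  16.5] | unturned shift [ 0.7 -9.  16.5] pos [0.5975 0.1065 0.0313] q7 -2.17 clock 51.4
```

```bash
python3 -m creep '[[0,-5,5,0],[1,-4,4,0],[0,-1,3,0],[0,0,0,0]]' > /dev/null; python3 t.py
python3 - <<'E'
from h import *
go(.5978,.1150,.0145,-.18+np.pi/2)
E
```

```text
TILT [-0.113 -0.014 -0.993] [0.601 0.117 0.021] 51.8
turn 0.002 then shift [-1.7  2.2  6.3] | unturned shift [-1.7  2.2  6.3] pos [0.6006 0.117  0.0205] q7 -2.18 clock 51.8
```

```bash
python3 -m creep '[[-2,2,3,0],[-1,1,3,0],[0,0,1,0],[0,0,0,0]]'
python3 - <<'E'
from h import *
go(.5978,.1150,.0145,-.18+np.pi/2)
E
```

```text
clock: 52.2
ee_pos: [0.5965, 0.1146, 0.0149]
ee_rot: [0.994, -0.09, -0.055, 0.012]
force: [0.6, -1.2, -0.6]
grip_width: 0.0536
turn 0.002 then shift [ 1.3 -0.6  0.3] | unturned shift [ 1.3 -0.6  0.3] pos [0.5965 0.1146 0.0149] q7 -2.18 clock 52.2
```

```bash
python3 -m creep '[[1,0,1,0],[0,0,0,0],[0,0,0,0]]'
python3 -m creep '[[0,0,0,0],[0,0,0,0],[0,0,0,0],[0,0,0,0]]' 80 25
python3 -m creep '[[0,0,-25,0],[0,0,-35,0],[-15,0,-40,0],[-30,0,-40,0],[-35,0,-10,0],[-15,0,0,0],[0,0,0,0],[0,0,0,0]]'
python3 - <<'E'
from h import *
im,p=snap('wrist','w15.png');d=im.copy()
fit(im,p,'piece_square','dark',.008,.032,.597,.115,debug=d); fit(im,p,'plate_square','gray',0,.008,.597,.1152,debug=d)
cv2.imwrite('pics/w15d.png',d)
for r in vision.place_of('weight','wrist')[:2]: print(r, to_world([r['position'][::-1]],.003,p).round(4))
go(.40,-.03,.2)
E
python3 t.py
```

```text
clock: 52.5
ee_pos: [0.597, 0.1145, 0.0149]
ee_rot: [0.994, -0.09, -0.055, 0.012]
force: [-0.1, 0.1, 0.2]
grip_width: 0.0538
clock: 52.9
ee_pos: [0.5971, 0.1141, 0.0145]
ee_rot: [0.994, -0.09, -0.055, 0.012]
force: [0.6, 0.3, 0.5]
grip_width: 0.0764
clock: 53.7
ee_pos: [0.5188, 0.1337, 0.1795]
ee_rot: [0.994, -0.09, -0.055, 0.012]
force: [1.0, -0.5, 0.1]
grip_width: 0.0797
piece_square [0.5962 0.1153 1.3957] IoU 0.987
plate_square [0.597  0.1151 1.396 ] IoU 0.979
{'position': [215.5, 439.6], 'score': 0.86} [[0.4288 0.0012 0.003 ]]
turn 0.000 then shift [-89.  182.8  -5.1] | unturned shift [-89.  182.8  -5.1] pos [0.5189 0.1336 0.1789] q7 -2.18 clock 53.8
TILT [-0.113 -0.014 -0.993] [0.519 0.134 0.179] 53.8
```

```bash
python3 - <<'E'
s=open('h.py').read()
s=s.replace("        return cv2.convexHull(to_px(q","        if n=='weight': c=np.array([v[0],v[1]]); q=np.vstack([np.c_[c+(o-c)*k,np.full(len(o),z0+dz)] for k,dz in((1,0),(1,.02),(24/36,.056))])\n        return cv2.convexHull(to_px(q").replace("'foot':","'weight':")
open('h.py','w').write(s)
E
python3 -m creep '[[-12,20,0,0],[-22,38,0,0],[-22,38,0,-0.05],[-22,38,0,-0.08],[-12,15,0,-0.07],[0,0,0,0],[0,0,0,0]]' >/dev/null; python3 t.py
python3 - <<'E'
import h; from h import *
im,p=snap('wrist','w16.png');d=im.copy()
for h.SAT in(60,80,100): a=fit(im,p,'weight','gray',.003,.059,.433,.003,debug=d)
print(to_px([[.433,.003,.003]],p))
for r in vision.place_of('weight','wrist')[:2]: print(r, to_world([r['position'][::-1]],.003,p).round(4))
go(.433,.003,.12,np.pi/2)
E
```

```text
TILT [-0.122 -0.009 -0.993] [ 0.406 -0.006  0.189] 54.5
weight [0.4308 0.0046 0.05  ] IoU 0.924
weight [0.4308 0.0046 0.0642] IoU 0.948
weight [0.4306 0.0046 0.0668] IoU 0.973
[[306.99734612 130.86853827]]
{'position': [132.7, 305.2], 'score': 0.69} [[0.4311 0.0048 0.003 ]]
turn 0.024 then shift [34.7 -8.7 65. ] | unturned shift [34.9 -7.8 65. ] pos [ 0.4065 -0.005   0.1888] q7 -1.64 clock 54.6
```

```bash
python3 -m creep '[[12,-3,20,0],[14,-3,25,0],[6,-1,15,0],[0,0,5,0],[0,0,0,0]]' 70 >/dev/null; python3 t.py
python3 - <<'E'
from h import *
go(.4284,.0046,.029)
E
```

```text
TILT [-0.122 -0.006 -0.993] [0.434 0.008 0.117] 55.1
turn 0.000 then shift [ 4.9  2.6 88.5] | unturned shift [ 4.9  2.6 88.5] pos [0.4343 0.0076 0.1175] q7 -1.71 clock 55.1
```

```bash
python3 -m creep '[[2,1,20,0],[2,1,25,0],[1,0,20,0],[0,0,12,0],[0,0,0,0],[0,0,0,0]]' 60 >/dev/null; python3 t.py
python3 - <<'E'
from h import *
go(.4284,.0046,.029)
E
```

```text
TILT [-0.115 -0.006 -0.993] [0.434 0.007 0.043] 55.7
turn 0.000 then shift [-3.7  2.4 14.2] | unturned shift [-3.7  2.4 14.2] pos [0.4336 0.0072 0.0427] q7 -1.75 clock 55.7
```

```bash
python3 -m creep '[[-3,1,7,0],[-2,1,5,0],[0,0,2,0],[0,0,0,0]]' >/dev/null; python3 t.py
python3 - <<'E'
from h import *
go(.4284,.0046,.029)
E
```

```text
TILT [-0.112 -0.006 -0.994] [0.428 0.005 0.031] 56.1
turn 0.000 then shift [0.3 0.1 1.6] | unturned shift [0.3 0.1 1.6] pos [0.4283 0.0047 0.0306] q7 -1.75 clock 56.1
```

Close slowly and check before lifting.

```bash
python3 -m creep '[[0,0,0,0],[0,0,0,0],[0,0,0,0],[0,0,0,0],[0,0,0,0],[0,0,0,0],[0,0,0,0],[0,0,0,0]]' 10 35
python3 t.py
python3 -m creep '[[0,0,-25,0],[0,0,-40,0],[0,0,-45,0],[0,0,0,0],[0,0,0,0]]'; python3 t.py
python3 - <<'E'
from h import *
go(.469,-.1905,.13);print(state()['force'],state()['moment'])
E
```

```text
clock: 56.9
ee_pos: [0.4289, 0.0046, 0.0311]
ee_rot: [0.998, 0.013, -0.055, 0.002]
force: [0.5, -0.3, 0.0]
grip_width: 0.0222
TILT [-0.111 -0.006 -0.994] [0.429 0.005 0.031] 56.9
clock: 57.4
ee_pos: [0.4383, 0.0054, 0.1413]
ee_rot: [0.998, 0.014, -0.059, 0.002]
force: [-1.0, -0.3, -4.5]
grip_width: 0.0216
TILT [-0.118 -0.006 -0.993] [0.438 0.005 0.141] 57.4
turn 0.000 then shift [ 26.5 196.7   8.7] | unturned shift [ 26.5 196.7   8.7] pos [0.4383 0.0054 0.1413] q7 -1.69 clock 57.4
[-0.99795498 -0.25907898 -4.49911186] [ 0.03383436 -0.20988912  0.04078473]
```

```bash
python3 -m creep '[[3,22,0,0],[5,40,0,0],[5,42,0,0],[5,42,0,0],[5,32,0,0],[2,12,0,0],[0,0,0,0],[0,0,0,0]]' >/dev/null; python3 t.py
python3 - <<'E'
from h import *
im,p=snap('wrist','w17.png')
fit(im,p,'piece_round','dark',.008,.032,.469,-.191)
go(.4675,-.1906,.061)
E
```

```text
TILT [-0.134 -0.001 -0.991] [ 0.463 -0.187  0.126] 58.2
piece_round [ 0.4689 -0.1908  0.0647] IoU 0.861
turn 0.000 then shift [13.1  4.3 64.2] | unturned shift [13.1  4.3 64.2] pos [ 0.4629 -0.1867  0.1264] q7 -1.35 clock 58.2
```

```bash
python3 -m creep '[[4,2,15,0],[4,1,18,0],[2,0,12,0],[0,0,5,0],[0,0,0,0],[0,0,0,0]]' >/dev/null; python3 t.py
python3 - <<'E'
from h import *
go(.468,-.1907,.062)
E
```

```text
TILT [-0.134 -0.    -0.991] [ 0.467 -0.184  0.071] 58.9
turn 0.000 then shift [2.4 7.2 8.7] | unturned shift [2.4 7.2 8.7] pos [ 0.4665 -0.1836  0.071 ] q7 -1.37 clock 58.9
```

```bash
python3 -m creep '[[1,4,3,0],[1,3,2,0],[0,1,1,0],[0,0,0,0]]' ; python3 t.py
python3 - <<'E'
from h import *
go(.468,-.1907,.062)
E
```

```text
clock: 59.25
ee_pos: [0.4692, -0.1929, 0.0657]
ee_rot: [0.998, 0.021, -0.066, -0.001]
force: [-0.9, 0.4, -4.7]
grip_width: 0.0219
TILT [-0.132 -0.002 -0.991] [ 0.469 -0.193  0.066] 59.2
turn 0.000 then shift [-0.6 -2.2  3.9] | unturned shift [-0.6 -2.2  3.9] pos [ 0.4692 -0.1929  0.0657] q7 -1.36 clock 59.2
```

```bash
python3 -m creep '[[-1,-2,2,0],[0,-1,2,0],[0,0,0,0]]' ; python3 t.py
python3 - <<'E'
from h import *
go(.468,-.1907,.061)
E
```

```text
clock: 59.55
ee_pos: [0.4675, -0.1897, 0.0619]
ee_rot: [0.998, 0.021, -0.066, -0.001]
force: [0.3, -0.4, -3.8]
grip_width: 0.0224
TILT [-0.131 -0.002 -0.991] [ 0.467 -0.19   0.062] 59.5
turn 0.000 then shift [0.6 1.  0.8] | unturned shift [0.6 1.  0.8] pos [ 0.4675 -0.1897  0.0619] q7 -1.36 clock 59.5
```

```bash
python3 -m creep '[[0,1,1,0],[0,0,1,0]]' ; python3 t.py
```

```text
clock: 59.75
ee_pos: [0.4673, -0.1907, 0.0602]
ee_rot: [0.998, 0.021, -0.066, -0.0]
force: [-3.4, 0.1, 8.0]
grip_width: 0.0222
TILT [-0.131 -0.002 -0.991] [ 0.467 -0.191  0.06 ] 59.8
```

```bash
python3 -m creep '[[0,0,0,0],[0,0,0,0],[0,0,0,0],[0,0,0,0],[0,0,0,0],[0,0,0,0]]' 60 20; python3 t.py
python3 -m creep '[[0,0,-20,0],[0,0,-35,0],[0,0,-40,0],[-15,0,-30,0],[-30,0,0,0],[-25,0,0,0],[0,0,0,0],[0,0,0,0]]'
python3 - <<'E'
import h; from h import *
im,p=snap('wrist','w18.png');d=im.copy(); print(state()['ee_pos'])
fit(im,p,'piece_round','dark',.008,.032,.469,-.191,debug=d)
fit(im,p,'plate_round','gray',0,.008,.47,-.19,debug=d)
for r in vision.place_of('weight','wrist')[:2]: print(r, to_world([r['position'][::-1]],.032,p).round(4))
q=to_px([[.469,-.191,.04]],p)[0].astype(int);x0=min(max(q[0]-110,0),420);y0=max(q[1]-90,0)
cv2.imwrite('pics/w18d.png',cv2.resize(im[y0:y0+180,x0:x0+220],None,fx=3,fy=3))
np.save('p18.npy',p,allow_pickle=True);print(x0,y0)
im,pt=snap('top','t18.png')
for n,c in(('weight',.032),('piece_round',.008),('cup',0)):
    for r in vision.place_of(n,'top')[:1]: print(n, to_world([r['position'][::-1]],c,pt).round(4))
E
```

```text
clock: 60.35
ee_pos: [0.4687, -0.1911, 0.0614]
ee_rot: [0.998, 0.021, -0.064, 0.0]
force: [0.0, 0.1, 0.2]
grip_width: 0.0575
TILT [-0.128 -0.003 -0.992] [ 0.469 -0.191  0.061] 60.4
clock: 61.15
ee_pos: [0.4138, -0.1932, 0.1998]
ee_rot: [0.998, 0.021, -0.064, -0.0]
force: [0.0, -0.0, 0.4]
grip_width: 0.06
[ 0.41389929 -0.19322481  0.19967047]
piece_round [ 0.4695 -0.1908  0.1241] IoU 0.964
plate_round [ 0.4697 -0.1899  0.1374] IoU 0.980
206 14
weight [[ 0.4618 -0.1867  0.032 ]]
piece_round [[ 0.4645 -0.1951  0.008 ]]
cup [[ 0.623  -0.2606  0.    ]]
```

View pics/w18d.png

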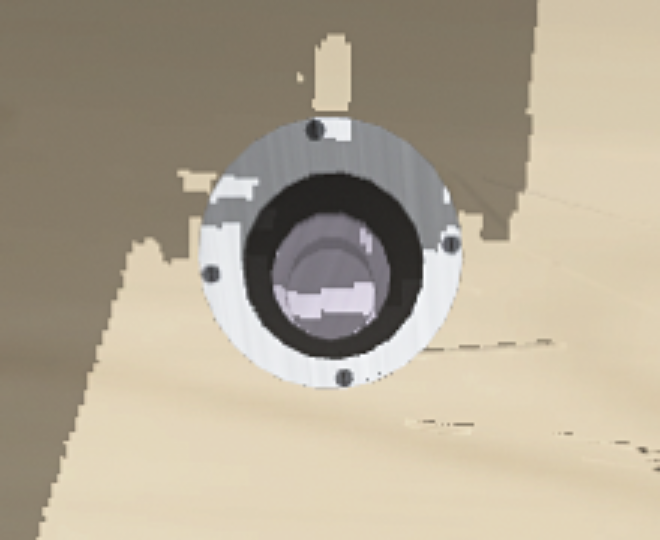

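Run:
```python
from h import *
p=np.load('p18.npy',allow_pickle=True).item()
im=cv2.imread('pics/w18.png')
# weight = pixels clearly brighter than rubber inside the projected piece top
o=outline('piece_round',.4695,-.1908,0)*1; c=np.array([.4695,-.1908]); o=c+(o-c)*.93
roi=cv2.fillConvexPoly(np.zeros(im.shape[:2],np.uint8),to_px(np.c_[o,np.full(60,.032)],p).astype(np.int32),1)
import h
h.mask_of=lambda i,k:(cv2.cvtColor(im,cv2.COLOR_BGR2GRAY)>70)&(roi>0)
fit(im,p,'weight','x',.032,.088,.469,-.191)
print(to_world([(316.3,104.7)],.052,p).round(4))
```

```text
weight [ 0.4685 -0.1903  0.0846] IoU 0.960
[[ 0.4701 -0.1906  0.052 ]]
```

```bash
python3 -c "
from station import arm,state
print(arm.job_done(), state()['clock'])"
```

```text
the job is handed in; nothing more can be done
the job is handed in; nothing more can be done
```

The job is handed in: all three rubber pieces lie on the plates of their own outline, and the weight stands upright on the round piece. It took about 62 s of the 122 s allowed. I set the weight aside on one cork pad and the square piece on the other while I moved the round and oblong pieces. The square piece and the weight went to their places last.

Wrist camera checks after each placing:

| Item | Offset from centre | Alignment | When checked |
|---|---|---|---|
| Round piece on its plate | about 1 mm | – | at the end, with the weight on it |
| Square piece on its plate | about 1 mm | under 0.1° | right after placing, not rechecked |
| Oblong piece on its plate | about 2 mm | about 0.7° | right after placing, not rechecked |
| Weight on the round piece | about 1 mm | upright in the picture | at the end |

**Checks that disagreed or failed:**
- **Top camera:** the network put the weight and the round piece 5–9 mm from the wrist fits. It is coarser and a little off, so I went by the wrist camera.
- **Oblong piece:** a first, darker threshold gave up to 1.4° of misalignment. The better fit gave 0.7°, and I left the piece as placed.
- **Cup:** the network's last position differs by about 4 mm from an early wrist estimate, though the first top-view estimate was about 12 mm away. The arm did not go near it.
- **First weight grasp:** the fingers had not closed before I lifted, so I repeated it.
- **Setting the weight on the pad:** this pressed with about 53 N at the wrist, under the 120 N limit. It was then released 2–3 mm above the pad and stayed upright.
- **Tool tilt:** the tool crept to about 7.5° off vertical by the end. I kept it about the jaw axis, so the pieces and the weight still came down nearly level.

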